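# Lift a solder carrier off the preheating plate with a flat lifter

### The arm

A 6-joint arm with a two-finger parallel gripper is mounted at the origin on the work surface. World frame = base frame: x ahead of the robot, y to its left, z up, the work surface at z = 0. Lengths are in m, angles in rad, forces in N, time in s.
With the tool pointing down it reaches from about 0.3 to 0.875 m from the base axis. Payload 6.4 kg.
Tool frame: the origin (TCP) lies midway between the tips of the shut fingers; the grasp point (between the pads) lies 19 mm behind it; z points along the fingers, y is the line along which they close (so a half turn about z gives the same grasp; the last joint's range is limited). The gripper opens to 85 mm and grips with 20 to 120 N. Pads are 22 mm wide; open, the fingers measure 114 mm over their backs; the gripper's body (76 mm by 85 mm) begins 54 mm behind the grasp point. The pads swing forward as they close: fully open they stand 13 mm farther back than shut.
Start: joints at [-0.206, 0.181, 1.607, -0, 1.354, -0.206], TCP at [0.575, 0, 0.231] pointing down, gripper open.
Joint ranges: [-2.99, 2.99], [-0.89, 2.07], [0.3, 2.58], [-1.14, 4.28], [0, 2.63], [-3.12, 3.12]. Speed limits (rad/s): [2.57, 2.57, 3.01, 3.14, 3.14, 3.14].

### API

Orientations are given as a unit quaternion [w, x, y, z].
In Python, from bench import ctrl, vision, workorder gives the robot as it stands. The module is installed in compiled form; this text tells all that it offers.
- The arm moves only by the tool servo_tool, never from a script. Its argument "steps" is a list of rows, each an object of numbers: "dx", "dy", "dz": the shift along the world's x, y, z as a fraction of full scale; "wx", "wy", "wz": the turn, a rotation vector about the world's x, y, z as a fraction of full scale. A call has exactly 5 rows; each row is the pose to reach, as a shift and turn from the pose commanded when the call began, turning the shorter way round; what a row does not reach only later rows make up. Full scale, the value 1, is 100 mm for a shift and pi rad for a turn. A row lasts 1/12 s, in which the tool goes at most 41.7 mm and 7.16 degrees, less where a joint would pass 70% of its speed; a pose out of reach is approached as far as the arm can. A call with a number of a shift or a turn outside -1 to 1 is refused whole. A call with a gripper value outside its range is refused whole. "jaw" is the opening, from 0 (shut) to 1 (fully open), set as the call begins (left out, the last holds). The fingers move at their own pace and stop on an object; the grip force is fixed at half the most. Time passes only in rows, so rows that repeat a pose let the fingers close, or fill a call up. It gives the time, the measured TCP pose, the force, the opening and the grip force at its end, in the units of the state.
- ctrl.get_obs(): the state, without advancing time (a new reading comes with each control period).
- vision.camera(name): name is "scene" or "side" or "wrist"; returns a dict with "frame" (480x640x3 uint8, red, green, blue), "vfov" (degrees; the focal length in pixels is half the picture's height over the tangent of half this angle, whatever the lens; pixels are square), "cx", "cy" (the principal point, pixels), "camera_from_world" (4x4, takes a point from world to camera coordinates). Camera axes: x right, y up, looking along -z (the intrinsics and any distortion apply to the point x, -y, -z); pixel columns grow to the right and rows downward; lengths in m; the calibration is good to about 2 mm. A picture is of the moment at which its call begins. There is no depth.
- workorder.hand_in(): hands the job in; it is judged then, once.
The state is a dict: "time_s": time; "q": joint angles; "dq": joint speeds; "joint_efforts": joint torques, N m; "eef_pos": TCP position; "eef_rot": TCP orientation; "wrist_force": force on the tool from outside, world axes, zero at the start; "torque": the same for the moment, N m; "opening": opening from 0.0 (shut) to 1.0 (fully open); "grasp_force": force on a finger pad.
Only numpy, scipy, OpenCV 4.12 (cv2) and the standard library are available. Lean on these libraries where they do the work, as an engineer would, in place of code of your own. Each camera call takes 0.05 s, during which the arm holds its last target. There are 200 camera calls.

### The job

The circuit-board carrier on the preheating plate is too hot for the gripper to touch: take the red-handled lifter, slide its blade under the carrier, lift it off and carry it level to the blue cooling rack, where you set it down gently so that it lies flat on both ribs between the lips. Then draw the blade out and put the lifter back flat on its yellow pad; leave the spool, the bottle and the parts bin alone.

Things in the scene. Friction and masses are not known exactly. Their poses are not given: they have to be found in the camera images.
- lifter: Flat lifter: steel blade 170 x 54 x 1.5 mm with a red grip bar over its rear. Origin: blade underside, below the grip's middle; x to the square front edge at +125 mm (rear edge -45), z up. Bar along x: 80 long, 22 wide (y), 40 to 66 mm above the underside, on two posts; front post's face at x = +32, bare blade ahead of it. 0.25 kg. Starts flat on the yellow pad.
- lifter_grip (a point): Middle of the lifter's grip bar, 53 mm above the blade's underside.
- lifter_tip (a point): Middle of the blade's front edge, on the underside.
- carrier: Black plate 110 (x) x 120 (y) x 6 mm with a green circuit board (parts up to 15 mm above the underside). Underside edges bevelled all round, 6 mm wide and 2.5 mm high, so a thin blade on the surface gets under. 0.11 to 0.23 kg. Origin: centre of the underside, z up. Starts flat on the preheating plate, x roughly along the plate's x.
- heater: Preheating plate, fixed: grey box 180 x 180 mm, flat aluminium top 170 x 170 mm, 48 mm above its origin (its feet set it a few mm higher or lower). Origin: centre of the underside. x points from the open front (robot side) to the back, where a dark stop bar, 150 mm long, stands 8 mm above the top, front face at x = +73; a pushed carrier slides back to it.
- rack: Blue cooling rack, fixed. Origin: centre of underside, on the bench; x to its back. Two ribs along x (-65 to +65 mm), flat tops 42 mm up, |y| 39 to 66; between them a channel 78 wide, open at the front (-x), floor 8 mm up. Lips 6 mm above the ribs at |y| = 66, back stops likewise at x = +63. The carrier goes on the ribs, centred over the origin, its y sides along the lips.
- pad: Yellow pad, fixed on the bench, 240 mm (x) x 85 mm (y) x 4 mm thick, the place of the lifter. Origin: centre of the underside.
- spool: Solder spool, standing, 60 mm diameter, 50 mm high; a bystander. Origin: centre of the underside.
- flux: White bottle with a red cap, 44 mm diameter, 110 mm high; a bystander. Origin: centre of the underside.
- partsbin: Black open parts bin, 80 x 100 x 50 mm; a bystander. Origin: centre of the underside.
There are look-alikes about, which are no part of the job. Of the things shaped like the lifter, the steel one is meant. Of the things shaped like the carrier, the black one is meant.

How it is judged:
On the way, in this order (a step that is already met when the one before it is completed fails the run):
1. the carrier rides on the lifter, lifted clear of the preheating plate by 20 mm (z of carrier in the frame of heater above 0.068 m and contact force between lifter and carrier above 0.3 N and contact force between carrier and heater below 0.05 N), for 0.2 s.
2. the carrier lies on the ribs of the cooling rack, no longer on the blade (horizontal distance between carrier and rack below 0.02 m and z of carrier in the frame of rack below 0.045 m and contact force between carrier and rack above 0.3 N and contact force between lifter and carrier below 0.05 N), for 0.2 s.
At the end, for the whole second after the job is handed in: Carrier flat and still on both ribs (underside 39-45 mm above the rack's origin, tilt < 0.04), within 20 mm in x and 12 mm in y of the rack's middle, 0.15 rad in yaw; lifter off it, flat and still on the pad: origin within 100 mm along and 40 mm across of the pad's middle (x of carrier in the frame of rack between -0.02 and 0.02 m and y of carrier in the frame of rack between -0.012 and 0.012 m and z of carrier in the frame of rack between 0.039 and 0.045 m and angle between carrier's own z axis and vertical below 0.04 rad and angle between the x axis of carrier and the x axis of rack, either way round below 0.15 rad and linear speed of each of carrier, lifter below 0.01 m/s and contact force between lifter and carrier below 0.05 N and x of lifter in the frame of pad between -0.1 and 0.1 m and y of lifter in the frame of pad between -0.04 and 0.04 m and z of lifter in the frame of pad below 0.008 m and angle between lifter's own z axis and vertical below 0.06 rad); the robot touches nothing.
It fails at once if the gripper or arm touches the hot carrier (contact force between any of the fingers, the arm and carrier above 0.5 N).
It fails at once if the carrier is tipped by more than 0.3 rad (angle between carrier's own z axis and vertical above 0.3 rad).
It fails at once if the carrier is dropped: it moves faster than 0.4 m/s without lying on the lifter (contact force between lifter and carrier below 0.02 N and linear speed of carrier above 0.4 m/s).
It fails at once if the spool, bottle or parts bin is displaced by more than 30 mm (distance of any of spool, flux, partsbin from where it was at the start of the episode above 0.03 m).
It also fails if it takes over 59 s, if anything falls off the work surface, if the arm or the gripper's body presses on something with over 40 N, if the wrist force passes 120 N, or if a joint passes its speed limit or range.

## Working session

There is one attempt and no reset: what is moved stays moved. The work goes in short steps, Python scripts to look and compute and a tool call to move; the robot and the scene stay as the last step left them, time stands still between calls to the robot, and variables do not carry over. Pictures are saved under pics/ and viewed, at most 10 in all, crops included, and the job is handed in when it is done.

Besides the shell and the picture viewer there is one more tool, called after "Request:" by a JSON object that holds its "api" and its "payload". servo_tool: Moves the arm, as the interface text tells. Its arguments: {"type":"object","properties":{"steps":{"type":"array","items":{"type":"object","properties":{"dx":{"type":"number"},"dy":{"type":"number"},"dz":{"type":"number"},"wx":{"type":"number"},"wy":{"type":"number"},"wz":{"type":"number"}}}},"jaw":{"type":"number"}},"required":["steps"]}

```bash
mkdir -p pics
cat > h.py <<'E'
import numpy as np, cv2
from bench import ctrl, vision, workorder
def ray(c,u,v):
    f=240/np.tan(np.radians(c["vfov"])/2)
    T=np.array(c["camera_from_world"]);R=T[:3,:3];o=-R.T@T[:3,3]
    d=R.T@np.array([(u-c["cx"])/f,-(v-c["cy"])/f,-1.0]);return o,d/np.linalg.norm(d)
def onz(c,u,v,z):
    o,d=ray(c,u,v);return o+d*(z-o[2])/d[2]
def proj(c,p):
    f=240/np.tan(np.radians(c["vfov"])/2)
    q=np.array(c["camera_from_world"])@np.append(p,1);return np.array([c["cx"]+f*q[0]/-q[2],c["cy"]+f*q[1]/q[2]])
def tri(*l):
    A=0;b=0
    for c,u,v in l:
        o,d=ray(c,u,v);P=np.eye(3)-np.outer(d,d);A=A+P;b=b+P@o
    return np.linalg.solve(A,b)
def shot(n,fn):
    c=vision.camera(n);cv2.imwrite("pics/"+fn,c["frame"][:,:,::-1]);
    import pickle;pickle.dump(c,open("pics/"+fn+".pkl","wb"));return c
def load(fn):
    import pickle;return pickle.load(open("pics/"+fn+".pkl","rb"))
E
python3 - <<'E'
from h import *
np.set_printoptions(precision=3,suppress=True)
for n in("scene","side","wrist"):
    c=shot(n,n+"0.png");print(n,[k for k in c],c["vfov"],c["cx"],c["cy"],ray(c,320,240))
print(ctrl.get_obs())
E
```

```text
scene ['frame', 'vfov', 'cx', 'cy', 'camera_from_world'] 57.125034745032124 321.8965976630063 240.27198832425236 (array([ 1.207, -0.633,  0.695]), array([-0.631,  0.533, -0.564]))
side ['frame', 'vfov', 'cx', 'cy', 'camera_from_world'] 45.17275620191432 317.0502986584397 235.73105914602328 (array([ 0.302, -0.913,  1.211]), array([ 0.162,  0.589, -0.792]))
wrist ['frame', 'vfov', 'cx', 'cy', 'camera_from_world'] 68.78126785772204 314.7388045407509 231.22505498463974 (array([0.575, 0.084, 0.372]), array([ 0.013, -0.345, -0.939]))
{'time_s': 0.15, 'q': array([-0.206,  0.181,  1.608,  0.   ,  1.354, -0.206]), 'dq': array([ 0.   , -0.001, -0.003,  0.   , -0.002, -0.001]), 'joint_efforts': array([  0.002, -44.526, -35.169,  -0.   ,   0.006,   0.   ]), 'eef_pos': array([0.575, 0.   , 0.231]), 'eef_rot': array([-0.001,  0.707,  0.707, -0.   ]), 'wrist_force': array([ 0.415, -0.096, -0.859]), 'torque': array([0.016, 0.043, 0.   ]), 'grasp_force': 0.0, 'opening': 0.9997307900275458}
```

View pics/scene0.png

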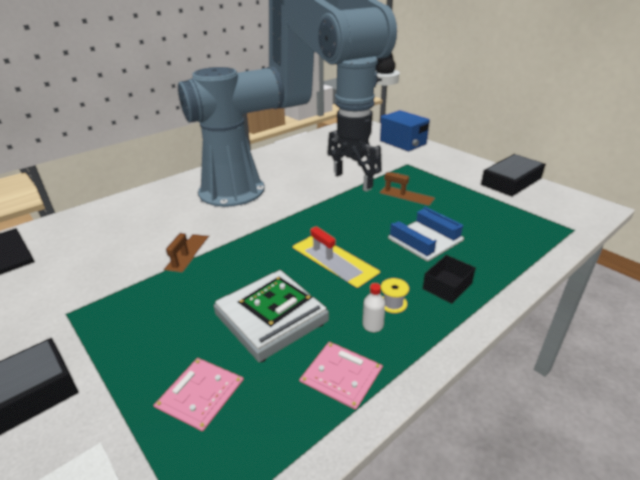

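View pics/side0.png

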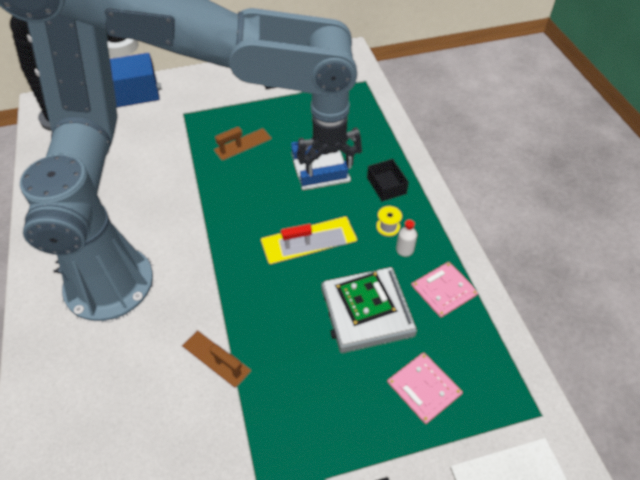

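The scene has one steel, red-handled lifter on the yellow pad (scene ~(335,255), side ~(305,238)). The brown lifters (scene (185,250), (405,190)) are look-alikes. The black carrier with the green board is on the heater (scene (275,300), side (367,297)). The pink plates (scene (198,393), (342,373)) are look-alikes. I'll confirm this in one enlarged crop.

Run:
```python
from h import *
np.set_printoptions(precision=4,suppress=True)
a=cv2.imread("pics/scene0.png")[190:370,205:475];b=cv2.imread("pics/side0.png")[205:360,250:430]
A=cv2.resize(a,(450,300),interpolation=cv2.INTER_CUBIC);A=cv2.resize(a,None,fx=1.48,fy=1.48)
a=cv2.resize(a[0:170,0:190],(400,358),interpolation=cv2.INTER_CUBIC);b=cv2.resize(b,(400,344),interpolation=cv2.INTER_CUBIC)
cv2.imwrite("pics/crop1.png",np.hstack([a[:344],b]))
C={n:load(n+"0.png") for n in("scene","side")}
M={}
for n,c in C.items():
    h=cv2.cvtColor(c["frame"],cv2.COLOR_RGB2HSV);H,S,V=cv2.split(h)
    masks=dict(yellow=(H>22)&(H<35)&(S>150)&(V>120),red=((H<6)|(H>174))&(S>180)&(V>90),blue=(H>105)&(H<120)&(S>130),white=(S<60)&(V>170),pcb=(H>50)&(H<70)&(S>150)&(V>90))
    for k,m in masks.items():
        cs,_=cv2.findContours(m.astype(np.uint8),cv2.RETR_EXTERNAL,cv2.CHAIN_APPROX_NONE)
        for q in cs:
            ar=cv2.contourArea(q)
            if 100<ar<12000:
                (x,y)=q.reshape(-1,2).mean(0);
                if k=="white" and not(200<x<500 and 130<y<370):continue
                hu=cv2.convexHull(q); ap=cv2.approxPolyDP(hu,3,True).reshape(-1,2)
                print(n,k,ar,ap.tolist())
```

```text
scene yellow 356.0 [[408, 288], [405, 294], [394, 296], [385, 293], [381, 285], [388, 279], [398, 279]]
scene yellow 435.5 [[333, 247], [378, 272], [358, 286], [352, 284]]
scene yellow 142.5 [[317, 262], [294, 246], [311, 236]]
scene red 196.0 [[311, 230], [319, 229], [333, 239], [333, 244], [328, 246]]
scene blue 573.0 [[392, 225], [399, 223], [433, 241], [432, 251], [425, 253], [393, 235]]
scene blue 600.0 [[419, 212], [427, 209], [460, 225], [459, 235], [452, 238], [418, 220]]
scene blue 1231.5 [[381, 117], [400, 111], [426, 119], [424, 143], [406, 149], [382, 140]]
scene white 157.0 [[338, 352], [342, 350], [363, 361], [359, 365]]
scene white 383.5 [[382, 297], [384, 306], [371, 329], [365, 300], [369, 295]]
scene white 2279.5 [[280, 271], [324, 309], [257, 347], [216, 302]]
scene white 581.0 [[306, 250], [321, 245], [361, 272], [348, 280]]
scene white 498.0 [[391, 237], [417, 222], [462, 238], [426, 258]]
scene pcb 562.0 [[303, 295], [272, 319], [245, 301], [277, 281]]
side yellow 453.0 [[311, 252], [270, 263], [261, 239], [280, 233]]
side yellow 424.0 [[356, 239], [347, 242], [312, 232], [312, 225], [346, 217]]
side yellow 557.0 [[392, 206], [401, 214], [396, 233], [385, 235], [377, 228], [378, 212]]
side red 227.5 [[310, 233], [284, 238], [281, 231], [309, 225]]
side blue 509.0 [[346, 161], [344, 177], [302, 183], [301, 172]]
side blue 1843.5 [[148, 54], [157, 98], [117, 105], [110, 60]]
side white 2192.0 [[391, 268], [414, 327], [343, 344], [324, 282]]
side white 232.5 [[412, 229], [415, 237], [409, 252], [404, 253], [400, 232]]
side white 755.0 [[345, 242], [283, 254], [280, 240], [340, 229]]
side white 294.0 [[343, 161], [312, 167], [315, 160], [339, 152]]
side pcb 148.5 [[341, 286], [350, 283], [383, 311], [355, 318]]
```

View pics/crop1.png

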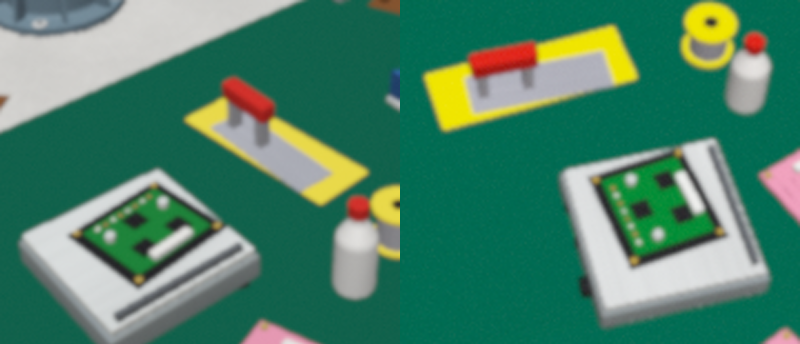

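View pics/wrist0.png

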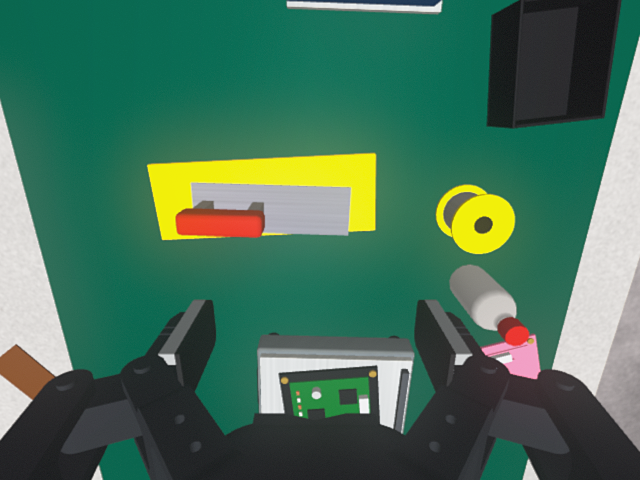

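The crop and the sharper wrist view agree: the steel blade with the red bar is on the pad, with its front toward +x. The black carrier sits on the heater with the stop bar on the +x side. Wrist pixels: blade front edge (350,187)-(348,235), red bar (176–264, 209–236), pad corners (148,164), (375,153), (375,230), (162,240). Next I'll triangulate across views.

```bash
cat h.py > /dev/null
python3 - <<'E'
from h import *
np.set_printoptions(precision=4,suppress=True)
s,d,w=[load(n+"0.png") for n in("scene","side","wrist")]
def T(name,*l):
    p=tri(*l);print(name,p,"err",[np.round(np.array(x[1:])-proj(x[0],p),1).tolist() for x in l])
T("pad back-left",(s,378,272),(d,346,217),(w,375,153)) 
T("pad +x-y",(s,358,286),(d,356,239),(w,375,230)) 
T("pad -x+y",(s,311,236),(d,261,239),(w,148,164))
T("pad -x-y",(s,294,246),(d,270,263),(w,162,240))
T("blade front +y",(s,361,272),(d,340,229),(w,350,187))
T("blade front -y",(s,348,280),(d,345,242),(w,348,235))
T("heater -x+y top",(s,280,271),(d,324,282))
T("heater +x+y top",(s,324,309),(d,391,268))
T("heater +x-y top",(s,257,347),(d,414,327))
T("heater -x-y top",(s,216,302),(d,343,344))
# crop coords: scene x=205+u*190/400,y=190+v*170/358 ; side x=250+u*.45,y=205+v*155/344
cs=lambda u,v:(s,205+u*.475-.25,190+v*.4749-.25); cd=lambda u,v:(d,250+(u-400)*.45-.25,205+v*.4506-.25)
T("car A(-x+y)",cs(155,184),cd(595,176)); T("car B(+x+y)",cs(222,226),cd(681,149))
T("car C(+x-y)",cs(138,284),cd(727,236)); T("car D(-x-y)",cs(71,233),cd(632,266))
T("bar top mid",(s,319.5,234),(d,295.5,228.5))
for z in(.066,.07): print(z,[onz(w,*p,z)for p in((176,209),(264,204),(264,236),(176,236))])
for uv in((392,225),(399,223),(433,241),(419,212),(427,209),(460,225)):print("rack z.048",onz(s,*uv,.048))
T("rack -y outer front?",(s,392,225),(d,301,172))
E
```

```text
pad back-left [ 0.6371  0.0421 -0.0003] err [[-1.3, 0.6], [0.5, -0.9], [0.1, -1.6]]
pad +x-y [ 0.6417 -0.039   0.0025] err [[0.2, 0.5], [-0.3, -0.5], [-0.5, 0.8]]
pad -x+y [ 0.3964  0.0286 -0.0023] err [[-2.7, 1.1], [0.7, -2.0], [0.6, -3.3]]
pad -x-y [ 0.4048 -0.0511  0.0023] err [[0.6, 0.3], [0.2, 0.1], [-1.9, 0.7]]
blade front +y [0.6106 0.0068 0.0013] err [[-1.0, 0.1], [0.0, -0.2], [1.4, -1.3]]
blade front -y [ 0.611  -0.0433  0.0054] err [[0.3, 0.7], [-0.7, -0.6], [0.1, 1.3]]
heater -x+y top [ 0.5149 -0.1738  0.0452] err [[-0.3, 0.4], [-0.1, -0.5]]
heater +x+y top [ 0.6835 -0.1815  0.047 ] err [[-0.8, 0.9], [-0.2, -1.0]]
heater +x-y top [ 0.678  -0.3492  0.0484] err [[-0.6, 0.6], [-0.2, -0.7]]
heater -x-y top [ 0.5105 -0.3441  0.0464] err [[-0.0, 0.0], [-0.0, -0.1]]
car A(-x+y) [ 0.542  -0.1967  0.0565] err [[-0.7, 0.8], [-0.2, -1.0]]
car B(+x+y) [ 0.6427 -0.1864  0.0553] err [[-0.4, 0.5], [-0.1, -0.5]]
car C(+x-y) [ 0.6532 -0.3011  0.0554] err [[0.1, -0.1], [0.0, 0.1]]
car D(-x-y) [ 0.5475 -0.3089  0.055 ] err [[-0.1, 0.2], [-0.1, -0.2]]
bar top mid [ 0.484  -0.0192  0.0701] err [[-1.3, 1.5], [-0.2, -2.0]]
0.066 [array([0.449 , 0.0013, 0.066 ]), array([0.5287, 0.0059, 0.066 ]), array([ 0.5273, -0.0246,  0.066 ]), array([ 0.4457, -0.0246,  0.066 ])]
0.07 [array([0.4507, 0.0024, 0.07  ]), array([0.5293, 0.007 , 0.07  ]), array([ 0.5279, -0.0231,  0.07  ]), array([ 0.4474, -0.0232,  0.07  ])]
rack z.048 [0.5614 0.1701 0.048 ]
rack z.048 [0.5675 0.1919 0.048 ]
rack z.048 [0.6834 0.1898 0.048 ]
rack z.048 [0.5671 0.2786 0.048 ]
rack z.048 [0.5719 0.3088 0.048 ]
rack z.048 [0.6853 0.3057 0.048 ]
rack -y outer front? [0.5513 0.1906 0.0428] err [[-2.1, 2.5], [-0.1, -3.2]]
```

Request:
{"api": "servo_tool", "payload": {"steps": [{"dx": -0.16, "wz": 0.038}, {"dx": -0.32, "wz": 0.076}, {"dx": -0.48, "wz": 0.114}, {"dx": -0.64, "wz": 0.152}, {"dx": -0.8, "dy": -0.18, "wz": 0.19}]}}

```text
$.steps[0]: bad value
```

Request:
{"api": "servo_tool", "payload": {"steps": [{"wz": 0.038}, {"wz": 0.076}, {"wz": 0.114}, {"wz": 0.152}, {"wz": 0.19}]}}

```text
$.steps[0]: bad value
```

Request:
{"api": "servo_tool", "payload": {"steps": [{"wz": 0.035}, {"wz": 0.07}, {"wz": 0.11}, {"wz": 0.12}, {"wz": 0.12}]}}

```text
$.steps[0]: bad value
```

Run:
```python
from h import *
c=shot("wrist","wrist1.png");s=shot("scene","scene1.png");d=shot("side","side1.png")
o=ctrl.get_obs();print(o["time_s"],o["eef_pos"],o["eef_rot"],o["q"])
```

```text
0.3 [5.74819709e-01 3.59031674e-05 2.30965549e-01] [-2.54547120e-04  7.07111175e-01  7.07102317e-01 -1.88152576e-04] [-2.06313034e-01  1.81087136e-01  1.60733342e+00 -3.72164006e-05
  1.35380412e+00 -2.06292483e-01]
```

View pics/wrist1.png

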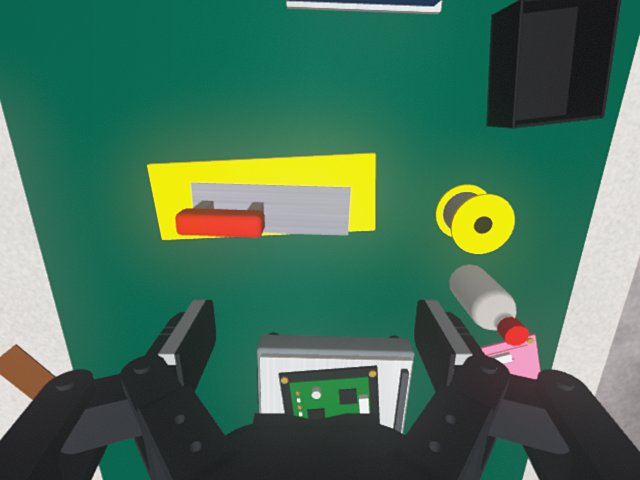

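The picture hasn't changed because the rows were refused: they need all six numbers. I'm resending them.

Request:
{"api": "servo_tool", "payload": {"steps": [{"dx": -0.16, "dy": 0, "dz": 0, "wx": 0, "wy": 0, "wz": 0.038}, {"dx": -0.32, "dy": 0, "dz": 0, "wx": 0, "wy": 0, "wz": 0.076}, {"dx": -0.48, "dy": 0, "dz": 0, "wx": 0, "wy": 0, "wz": 0.114}, {"dx": -0.64, "dy": -0.1, "dz": 0, "wx": 0, "wy": 0, "wz": 0.152}, {"dx": -0.8, "dy": -0.18, "dz": 0, "wx": 0, "wy": 0, "wz": 0.19}], "jaw": 1}}

```text
time_s: 0.72
eef_pos: [0.4942, -0.018, 0.2312]
eef_rot: [-0.0, 0.465, 0.885, -0.0]
wrist_force: [0.8, 0.4, 0.2]
opening: 0.999
grasp_force: 0.0
```

Request:
{"api": "servo_tool", "payload": {"steps": [{"dx": 0, "dy": 0, "dz": 0, "wx": 0, "wy": 0, "wz": 0.038}, {"dx": 0, "dy": 0, "dz": 0, "wx": 0, "wy": 0, "wz": 0.076}, {"dx": 0, "dy": 0, "dz": 0, "wx": 0, "wy": 0, "wz": 0.114}, {"dx": 0, "dy": 0, "dz": 0, "wx": 0, "wy": 0, "wz": 0.152}, {"dx": 0, "dy": 0, "dz": 0, "wx": 0, "wy": 0, "wz": 0.19}]}}

```text
time_s: 1.13
eef_pos: [0.495, -0.018, 0.2314]
eef_rot: [0.0, 0.185, 0.983, -0.0]
wrist_force: [0.6, -0.5, -0.2]
opening: 1.002
grasp_force: 0.0
```

Request:
{"api": "servo_tool", "payload": {"steps": [{"dx": 0, "dy": 0, "dz": 0, "wx": 0, "wy": 0, "wz": 0.038}, {"dx": 0, "dy": 0, "dz": 0, "wx": 0, "wy": 0, "wz": 0.076}, {"dx": 0, "dy": 0, "dz": 0, "wx": 0, "wy": 0, "wz": 0.114}, {"dx": 0, "dy": 0, "dz": 0, "wx": 0, "wy": 0, "wz": 0.12}, {"dx": 0, "dy": 0, "dz": 0, "wx": 0, "wy": 0, "wz": 0.12}]}}

```text
time_s: 1.55
eef_pos: [0.495, -0.018, 0.2313]
eef_rot: [0.0, 0.001, 1.0, -0.0]
wrist_force: [0.3, 0.5, -0.4]
opening: 1.004
grasp_force: 0.0
```

Run:
```python
from h import *
c=shot("wrist","wrist2.png");s=shot("scene","scene2.png");d=shot("side","side2.png")
o=ctrl.get_obs();print(o["time_s"],o["eef_pos"],o["eef_rot"],o["q"])
```

```text
1.7 [ 0.49499279 -0.01798304  0.23128743] [-7.00692988e-06  1.27498784e-03  9.99999187e-01 -2.44746040e-06] [-2.76435686e-01  3.63063767e-05  1.80256700e+00 -8.75244802e-06
  1.33900151e+00 -1.84468003e+00]
```

View pics/wrist2.png

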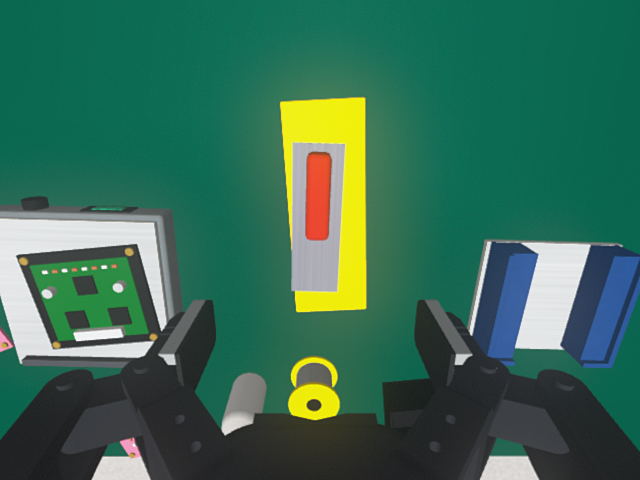

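The wrist view shows everything in one picture: bar (307–331, 152–240), blade rear (292,143)/(345,144) and front (291,291)/(338,291), pad (281,101), (365,97), (366,309), (297,311). It also shows carrier corners near (17,257), (137,246), (158,338), (35,347) and rack ribs at x 475–535 and 563–638.

```bash
python3 - <<'E'
from h import *
np.set_printoptions(precision=4,suppress=True)
s,d,w,w0=[load(n) for n in("scene2.png","side2.png","wrist2.png","wrist0.png")]
g=cv2.cvtColor(w["frame"],cv2.COLOR_RGB2GRAY)
def sub(*p):
    q=np.float32(p).reshape(-1,1,2);return cv2.cornerSubPix(g,q.copy(),(4,4),(-1,-1),(3,40,.01)).reshape(-1,2)
def P(n,z,*p):
    q=sub(*p);r=np.array([onz(w,*x,z) for x in q]);print(n,q.round(1).tolist(),"\n",r[:,:2],"mean",r.mean(0)[:2]);return r
P("pad",.004,(281,101),(365,97),(366,309),(297,311))
b=P("blade r+-,f",.0055,(292,143),(345,144),(338,291),(291,291))
P("carrier top",.057,(17,257),(137,246),(160,340),(35,349))
h=cv2.cvtColor(w["frame"],cv2.COLOR_RGB2HSV)
H,S,V=cv2.split(h)
for z in(.066,.070):
  m=((H<6)|(H>174))&(S>180)&(V>90); m[330:]=0
  x,y,ww,hh=cv2.boundingRect(m.astype(np.uint8));print("bar",x,y,ww,hh,cv2.minAreaRect(np.argwhere(m)[:,::-1].astype(np.float32)))
  print(z,[onz(w,*p,z) for p in((x,y+hh/2),(x+ww,y+hh/2),(x+ww/2,y),(x+ww/2,y+hh))])
E
python3 - <<'E'
import cv2,numpy as np
a=cv2.imread("pics/wrist2.png")
l=cv2.resize(a[195:375,0:180],(400,400),interpolation=cv2.INTER_CUBIC);r=cv2.resize(a[230:370,460:640],(400,311),interpolation=cv2.INTER_CUBIC)
o=np.zeros((400,800,3),np.uint8);o[:,:400]=l;o[:311,400:]=r;cv2.imwrite("pics/crop2.png",o)
E
```

```text
pad [[279.70001220703125, 101.4000015258789], [364.6000061035156, 97.19999694824219], [365.6000061035156, 308.3999938964844], [295.79998779296875, 311.3999938964844]] 
 [[ 0.4021 -0.0513]
 [ 0.3984  0.0323]
 [ 0.6356  0.0437]
 [ 0.6394 -0.0402]] mean [ 0.5189 -0.0039]
blade r+-,f [[292.5, 142.3000030517578], [344.3999938964844, 143.39999389648438], [336.3999938964844, 290.8999938964844], [293.8999938964844, 290.8999938964844]] 
 [[ 0.4413 -0.0395]
 [ 0.4425  0.0134]
 [ 0.611   0.0082]
 [ 0.611  -0.0418]] mean [ 0.5264 -0.0149]
carrier top [[15.5, 255.5], [136.39999389648438, 243.5], [157.5, 336.20001220703125], [35.0, 349.0]] 
 [[ 0.5438 -0.3086]
 [ 0.5316 -0.1888]
 [ 0.6365 -0.1838]
 [ 0.6523 -0.3178]] mean [ 0.591  -0.2497]
bar 306 158 23 82 ((317.0, 198.5), (81.0, 22.0), 90.0)
0.066 [array([ 0.4859, -0.0248,  0.066 ]), array([ 0.486 , -0.0042,  0.066 ]), array([ 0.4497, -0.0145,  0.066 ]), array([ 0.5251, -0.0145,  0.066 ])]
bar 306 158 23 82 ((317.0, 198.5), (81.0, 22.0), 90.0)
0.07 [array([ 0.485 , -0.0247,  0.07  ]), array([ 0.485 , -0.0043,  0.07  ]), array([ 0.4492, -0.0145,  0.07  ]), array([ 0.5236, -0.0145,  0.07  ])]
```

View pics/crop2.png

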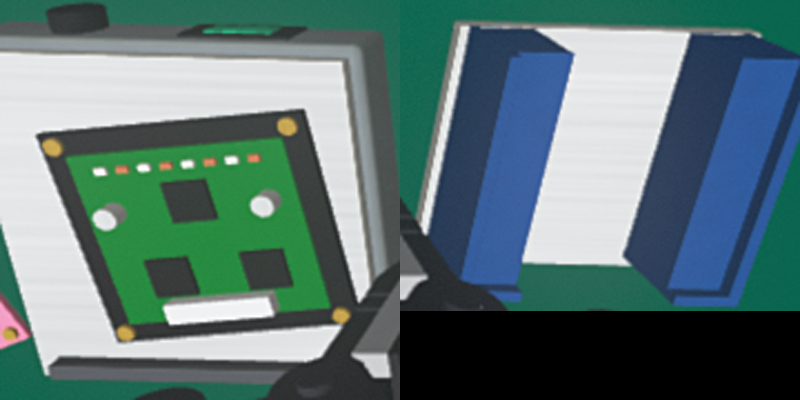

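Crop 2 shows the black rim, its corners at crop (38,135), (303,110), (357,322), (120,342), and the rib inner top edges (573,52)–(520,290) and (742,58)–(668,295). Lifter origin is about (0.486, -0.0145) with yaw -0.02, and the blade measures 169 x 52 mm, so the sizes fit. I'll grasp the lifter and compute the rest afterwards.

Request:
{"api": "servo_tool", "payload": {"steps": [{"dx": -0.02, "dy": 0.01, "dz": -0.25, "wx": 0, "wy": 0, "wz": -0.001}, {"dx": -0.04, "dy": 0.02, "dz": -0.5, "wx": 0, "wy": 0, "wz": -0.003}, {"dx": -0.09, "dy": 0.03, "dz": -0.75, "wx": 0, "wy": 0, "wz": -0.006}, {"dx": -0.09, "dy": 0.03, "dz": -0.95, "wx": 0, "wy": 0, "wz": -0.006}, {"dx": -0.09, "dy": 0.03, "dz": -1.0, "wx": 0, "wy": 0, "wz": -0.006}], "jaw": 1}}

```text
time_s: 2.12
eef_pos: [0.4834, -0.0143, 0.1279]
eef_rot: [-0.003, 0.01, 1.0, 0.001]
wrist_force: [-0.5, -0.3, -0.6]
opening: 1.0
grasp_force: 0.0
```

Run:
```python
from h import *
np.set_printoptions(precision=4,suppress=True)
s,d,w,w0=[load(n) for n in("scene2.png","side2.png","wrist2.png","wrist0.png")]
w3=shot("wrist","wrist3.png")
car=[(17.1,255.7),(136.3,244.5),(160.6,339.9),(54,348.9)]
for z in(.05,.054,.058):
    r=np.array([onz(w,*p,z) for p in car])[:,:2]
    print("car",z,r.tolist(),"c",r.mean(0),"len",[np.linalg.norm(r[i]-r[(i+1)%4]).round(4) for i in range(4)],"yaw",[np.arctan2(*(r[3]-r[0])[::-1]).round(3),np.arctan2(*(r[2]-r[1])[::-1]).round(3),np.arctan2(-(r[1]-r[0])[0],(r[1]-r[0])[1]).round(3)])
cs=lambda u,v:(s,205+u*.475-.25,190+v*.4749-.25); cd=lambda u,v:(d,250+(u-400)*.45-.25,205+v*.4506-.25)
for wq,a,b in((car[1],cs(155,184),cd(595,176)),(car[2],cs(222,226),cd(681,149)),(car[3],cs(138,284),cd(727,236)),(car[0],cs(71,233),cd(632,266))): print("tri",tri((w,*wq),a,b))
print("heater edge", [onz(w,x*.45,195+y*.45,.048)for x,y in((0,52),(345,60),(50,372))])
rk=[(537.9,253.4),(613.9,256.1),(580.6,363.2),(514,360.5)]
for z in(.042,):
    r=np.array([onz(w,*p,z) for p in rk])[:,:2];print("rack",z,r.tolist(),r.mean(0))
print("rack base front",[onz(w,460+x*.45,230+y*.45,.008) for x,y in((458,22),(760,35))])
# scene check: blue contour points
for n,c in(("s",s),("d",d)):
    h=cv2.cvtColor(c["frame"],cv2.COLOR_RGB2HSV);H,S,V=cv2.split(h);m=((H>105)&(H<120)&(S>130)).astype(np.uint8)
    for q in cv2.findContours(m,0,1)[0]:
        if 300<cv2.contourArea(q)<1200:
            ap=cv2.approxPolyDP(cv2.convexHull(q),2.5,True).reshape(-1,2);print(n,[(p.tolist(),onz(c,*p,.048)[:2].round(3).tolist()) for p in ap])
```

```text
car 0.05 [[0.5469146187288682, -0.3135824289977382], [0.535269500907979, -0.19285498418691352], [0.6461996402537986, -0.18485640629869213], [0.6575777514073482, -0.3035353814966954]] c [ 0.5965 -0.2487] len [np.float64(0.1213), np.float64(0.1112), np.float64(0.1192), np.float64(0.1111)] yaw [np.float64(0.091), np.float64(0.072), np.float64(0.096)]
car 0.054 [[0.5452470613411364, -0.309904643817071], [0.5337462139205416, -0.19067288132198235], [0.6433020489566688, -0.1827733971528171], [0.6545391976334136, -0.2999820683554739]] c [ 0.5942 -0.2458] len [np.float64(0.1198), np.float64(0.1098), np.float64(0.1177), np.float64(0.1097)] yaw [np.float64(0.091), np.float64(0.072), np.float64(0.096)]
car 0.058 [[0.5435795039534047, -0.3062268586364038], [0.5322229269331041, -0.18849077845705117], [0.6404044576595389, -0.18069038800694207], [0.651500643859479, -0.2964287552142524]] c [ 0.5919 -0.243 ] len [np.float64(0.1183), np.float64(0.1085), np.float64(0.1163), np.float64(0.1084)] yaw [np.float64(0.091), np.float64(0.072), np.float64(0.096)]
tri [ 0.5386 -0.1935  0.0514]
tri [ 0.6429 -0.184
[... 527 characters left out ...]
2]), ([434, 241], [0.685, 0.192]), ([432, 251], [0.709, 0.152]), ([427, 254], [0.708, 0.133]), ([393, 235], [0.596, 0.135])]
s [([419, 212], [0.567, 0.279]), ([427, 209], [0.572, 0.309]), ([460, 225], [0.685, 0.306]), ([459, 235], [0.712, 0.262]), ([452, 238], [0.708, 0.237]), ([418, 220], [0.593, 0.242])]
s [([348, 0], [-3.337, 3.75]), ([372, 1], [-3.034, 3.869]), ([371, 25], [-1.789, 2.548]), ([359, 19], [-2.118, 2.725])]
d [([344, 163], [0.679, 0.199]), ([344, 177], [0.663, 0.147]), ([310, 181], [0.568, 0.158]), ([310, 170], [0.579, 0.199])]
d [([336, 141], [0.684, 0.292]), ([335, 150], [0.67, 0.257]), ([307, 154], [0.588, 0.263]), ([313, 140], [0.62, 0.315]), ([333, 137], [0.68, 0.311])]
```

Request:
{"api": "servo_tool", "payload": {"steps": [{"dx": 0, "dy": 0, "dz": -0.25, "wx": 0, "wy": 0, "wz": 0}, {"dx": 0, "dy": 0, "dz": -0.5, "wx": 0, "wy": 0, "wz": 0}, {"dx": 0, "dy": 0, "dz": -0.75, "wx": 0, "wy": 0, "wz": 0}, {"dx": 0, "dy": 0, "dz": -0.9, "wx": 0, "wy": 0, "wz": 0}, {"dx": 0, "dy": 0, "dz": -0.95, "wx": 0, "wy": 0, "wz": 0}], "jaw": 1}}

```text
time_s: 2.58
eef_pos: [0.4855, -0.0149, 0.0352]
eef_rot: [-0.001, 0.01, 1.0, 0.0]
wrist_force: [-0.3, -0.5, 0.8]
opening: 0.995
grasp_force: 0.0
```

Request:
{"api": "servo_tool", "payload": {"steps": [{"dx": 0, "dy": 0, "dz": 0, "wx": 0, "wy": 0, "wz": 0}, {"dx": 0, "dy": 0, "dz": 0, "wx": 0, "wy": 0, "wz": 0}, {"dx": 0, "dy": 0, "dz": 0, "wx": 0, "wy": 0, "wz": 0}, {"dx": 0, "dy": 0, "dz": 0, "wx": 0, "wy": 0, "wz": 0}, {"dx": 0, "dy": 0, "dz": 0, "wx": 0, "wy": 0, "wz": 0}], "jaw": 0}}

```text
time_s: 3.0
eef_pos: [0.4869, -0.0152, 0.0375]
eef_rot: [0.001, 0.009, 1.0, -0.0]
wrist_force: [-0.5, -0.3, 0.5]
opening: 0.298
grasp_force: 0.0
```

Request:
{"api": "servo_tool", "payload": {"steps": [{"dx": 0, "dy": 0, "dz": 0, "wx": 0, "wy": 0, "wz": 0}, {"dx": 0, "dy": 0, "dz": 0, "wx": 0, "wy": 0, "wz": 0}, {"dx": 0, "dy": 0, "dz": 0, "wx": 0, "wy": 0, "wz": 0}, {"dx": 0, "dy": 0, "dz": 0, "wx": 0, "wy": 0, "wz": 0}, {"dx": 0, "dy": 0, "dz": 0, "wx": 0, "wy": 0, "wz": 0}], "jaw": 0}}

```text
time_s: 3.42
eef_pos: [0.487, -0.0154, 0.0375]
eef_rot: [0.001, 0.009, 1.0, -0.0]
wrist_force: [-1.5, 0.0, 7.3]
opening: 0.25
grasp_force: 59.8
```

Request:
{"api": "servo_tool", "payload": {"steps": [{"dx": 0, "dy": 0, "dz": 0.08, "wx": 0, "wy": 0, "wz": 0}, {"dx": 0, "dy": 0, "dz": 0.2, "wx": 0, "wy": 0, "wz": 0}, {"dx": 0, "dy": 0, "dz": 0.4, "wx": 0, "wy": 0, "wz": 0}, {"dx": 0, "dy": 0, "dz": 0.6, "wx": 0, "wy": 0, "wz": 0}, {"dx": 0, "dy": 0, "dz": 0.75, "wx": 0, "wy": 0, "wz": 0}], "jaw": 0}}

```text
time_s: 3.83
eef_pos: [0.4859, -0.0149, 0.1127]
eef_rot: [0.0, 0.009, 1.0, 0.0]
wrist_force: [0.7, -0.3, -2.9]
opening: 0.249
grasp_force: 59.0
```

Request:
{"api": "servo_tool", "payload": {"steps": [{"dx": -0.08, "dy": -0.2, "dz": 0.1, "wx": 0, "wy": 0, "wz": 0.01}, {"dx": -0.2, "dy": -0.4, "dz": 0.1, "wx": 0, "wy": 0, "wz": 0.015}, {"dx": -0.4, "dy": -0.6, "dz": 0.1, "wx": 0, "wy": 0, "wz": 0.02}, {"dx": -0.6, "dy": -0.8, "dz": 0.1, "wx": 0, "wy": 0, "wz": 0.025}, {"dx": -0.7, "dy": -0.9, "dz": 0.1, "wx": 0, "wy": 0, "wz": 0.033}], "jaw": 0}}

```text
time_s: 4.25
eef_pos: [0.4137, -0.1059, 0.1211]
eef_rot: [-0.001, -0.043, 0.999, 0.0]
wrist_force: [0.7, -0.3, -3.4]
opening: 0.246
grasp_force: 59.3
```

Run:
```python
from h import *
np.set_printoptions(precision=4,suppress=True)
s,d=load("scene2.png"),load("side2.png")
for uv in((183,345),(197,332),(251,370),(238,386)):print("brown flat",onz(d,*uv,.002))
for uv in((211,353),(240,375)):print("brown top",onz(d,*uv,.066))
w=shot("wrist","wrist4.png");d=shot("side","side4.png");s=shot("scene","scene4.png")
o=ctrl.get_obs();print(o["time_s"],o["eef_pos"],o["eef_rot"],o["wrist_force"],o["torque"])
```

```text
brown flat [ 0.1599 -0.2247  0.002 ]
brown flat [ 0.1961 -0.1996  0.002 ]
brown flat [ 0.2998 -0.3285  0.002 ]
brown flat [ 0.2646 -0.3582  0.002 ]
brown top [ 0.2238 -0.2969  0.066 ]
brown top [ 0.2752 -0.3644  0.066 ]
4.4 [ 0.4154 -0.1052  0.1214] [ 0.     -0.041   0.9992  0.0002] [ 0.197   0.403  -2.4126] [-0.0277  0.0297  0.0642]
```

View pics/wrist4.png

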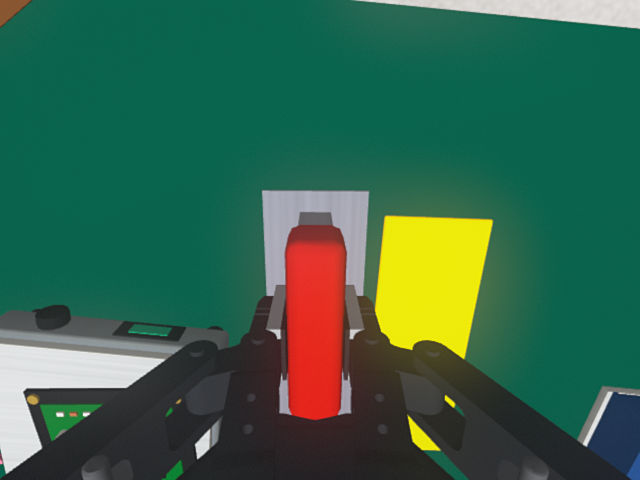

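The wrist view shows the lifter held straight: red bar centred at (316,320), blade rear corners (263,191)/(369,191). Moving to the heater's front.

Request:
{"api": "servo_tool", "payload": {"steps": [{"dx": -0.04, "dy": -0.2, "dz": 0, "wx": 0, "wy": 0, "wz": 0}, {"dx": -0.08, "dy": -0.4, "dz": 0, "wx": 0, "wy": 0, "wz": 0}, {"dx": -0.12, "dy": -0.65, "dz": 0, "wx": 0, "wy": 0, "wz": 0}, {"dx": -0.18, "dy": -0.85, "dz": 0, "wx": 0, "wy": 0, "wz": 0}, {"dx": -0.18, "dy": -1.0, "dz": 0, "wx": 0, "wy": 0, "wz": 0}], "jaw": 0}}

```text
time_s: 4.82
eef_pos: [0.3981, -0.2057, 0.1214]
eef_rot: [-0.0, -0.042, 0.999, -0.0]
wrist_force: [1.1, 0.4, -1.9]
opening: 0.247
grasp_force: 59.4
```

Request:
{"api": "servo_tool", "payload": {"steps": [{"dx": 0, "dy": -0.2, "dz": 0, "wx": 0, "wy": 0, "wz": 0}, {"dx": 0, "dy": -0.4, "dz": -0.05, "wx": 0, "wy": 0, "wz": 0}, {"dx": 0, "dy": -0.55, "dz": -0.15, "wx": 0, "wy": 0, "wz": 0}, {"dx": 0, "dy": -0.58, "dz": -0.22, "wx": 0, "wy": 0, "wz": 0}, {"dx": 0, "dy": -0.58, "dz": -0.22, "wx": 0, "wy": 0, "wz": 0}], "jaw": 0}}

```text
time_s: 5.23
eef_pos: [0.3978, -0.2623, 0.0978]
eef_rot: [-0.001, -0.042, 0.999, 0.001]
wrist_force: [-1.7, 0.5, -2.6]
opening: 0.246
grasp_force: 59.5
```

Run:
```python
from h import *
np.set_printoptions(precision=4,suppress=True)
w=shot("wrist","wrist5.png");d=shot("side","side5.png");s=shot("scene","scene5.png")
o=ctrl.get_obs();print(o["time_s"],o["eef_pos"],o["eef_rot"],o["wrist_force"],o["torque"])
p=o["eef_pos"];y=.0866
for n,c in(("d",d),("s",s)):
  for a,b in((125,27),(125,-27),(-45,27)):
    q=p+np.array([a*np.cos(y)-b*np.sin(y),a*np.sin(y)+b*np.cos(y),-33.5])/1000; print(n,a,b,q,proj(c,q))
A=cv2.imread("pics/side5.png");B=cv2.imread("pics/scene5.png")
u,v=proj(d,p).astype(int);A=A[v-50:v+100,u-60:u+140]
u,v=proj(s,p).astype(int);B=B[v-60:v+90,u-60:u+140]
print(proj(d,p),proj(s,p),A.shape,B.shape)
cv2.imwrite("pics/crop3.png",np.hstack([cv2.resize(A,(400,300),interpolation=2),cv2.resize(B,(400,300),interpolation=2)]))
```

```text
5.3833 [ 0.3982 -0.2617  0.0992] [-0.0002 -0.0428  0.9991  0.0006] [-0.0117 -0.2504 -2.8075] [ 0.0486  0.0043 -0.015 ]
d 125 27 [ 0.5204 -0.224   0.0657] [332.2643 294.4251]
d 125 -27 [ 0.5251 -0.2778  0.0657] [340.868  313.2571]
d -45 27 [ 0.351  -0.2387  0.0657] [262.5937 316.819 ]
s 125 27 [ 0.5204 -0.224   0.0657] [263.4592 273.8793]
s 125 -27 [ 0.5251 -0.2778  0.0657] [244.5836 285.125 ]
s -45 27 [ 0.351  -0.2387  0.0657] [219.8239 244.856 ]
[284.3634 312.8948] [219.4193 245.4738] (150, 200, 3) (150, 200, 3)
```

View pics/crop3.png

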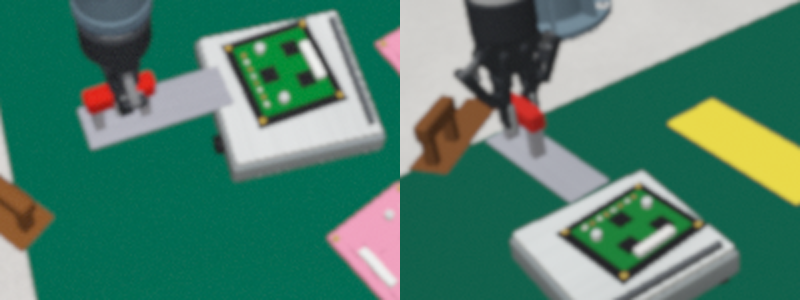

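The blade front corners in the side view, (335,295)/(340.5,313.5), match the prediction (332,294)/(341,313). The blade is level and lined up with the carrier. Lowering to feel the plate, slightly nose-down.

Request:
{"api": "servo_tool", "payload": {"steps": [{"dx": 0, "dy": 0, "dz": -0.04, "wx": 0, "wy": 0.001, "wz": 0}, {"dx": 0, "dy": 0, "dz": -0.08, "wx": 0, "wy": 0.003, "wz": 0}, {"dx": 0, "dy": 0, "dz": -0.12, "wx": 0, "wy": 0.005, "wz": 0}, {"dx": 0, "dy": 0, "dz": -0.13, "wx": 0, "wy": 0.005, "wz": 0}, {"dx": 0, "dy": 0, "dz": -0.13, "wx": 0, "wy": 0.005, "wz": 0}], "jaw": 0}}

```text
time_s: 5.8
eef_pos: [0.3979, -0.2625, 0.0858]
eef_rot: [-0.008, -0.043, 0.999, 0.001]
wrist_force: [0.6, 0.3, -2.3]
opening: 0.251
grasp_force: 59.5
```

Request:
{"api": "servo_tool", "payload": {"steps": [{"dx": 0, "dy": 0, "dz": -0.005, "wx": 0, "wy": 0, "wz": 0}, {"dx": 0, "dy": 0, "dz": -0.01, "wx": 0, "wy": 0, "wz": 0}, {"dx": 0, "dy": 0, "dz": -0.015, "wx": 0, "wy": 0, "wz": 0}, {"dx": 0, "dy": 0, "dz": -0.015, "wx": 0, "wy": 0, "wz": 0}, {"dx": 0, "dy": 0, "dz": -0.015, "wx": 0, "wy": 0, "wz": 0}], "jaw": 0}}

```text
time_s: 6.22
eef_pos: [0.3981, -0.2631, 0.085]
eef_rot: [-0.008, -0.042, 0.999, 0.0]
wrist_force: [0.1, 0.0, -1.9]
opening: 0.251
grasp_force: 59.7
```

Request:
{"api": "servo_tool", "payload": {"steps": [{"dx": 0, "dy": 0, "dz": -0.005, "wx": 0, "wy": 0, "wz": 0}, {"dx": 0, "dy": 0, "dz": -0.01, "wx": 0, "wy": 0, "wz": 0}, {"dx": 0, "dy": 0, "dz": -0.01, "wx": 0, "wy": 0, "wz": 0}, {"dx": 0, "dy": 0, "dz": -0.01, "wx": 0, "wy": 0, "wz": 0}, {"dx": 0, "dy": 0, "dz": -0.01, "wx": 0, "wy": 0, "wz": 0}], "jaw": 0}}

```text
time_s: 6.63
eef_pos: [0.3979, -0.2633, 0.0841]
eef_rot: [-0.008, -0.042, 0.999, 0.0]
wrist_force: [-5.2, -0.7, 5.0]
opening: 0.247
grasp_force: 60.4
```

Request:
{"api": "servo_tool", "payload": {"steps": [{"dx": 0.04, "dy": 0.003, "dz": 0.004, "wx": 0, "wy": 0, "wz": 0}, {"dx": 0.08, "dy": 0.007, "dz": 0.004, "wx": 0, "wy": 0, "wz": 0}, {"dx": 0.12, "dy": 0.01, "dz": 0.004, "wx": 0, "wy": 0, "wz": 0}, {"dx": 0.16, "dy": 0.014, "dz": 0.004, "wx": 0, "wy": 0, "wz": 0}, {"dx": 0.2, "dy": 0.017, "dz": 0.004, "wx": 0, "wy": 0, "wz": 0}], "jaw": 0}}

```text
time_s: 7.05
eef_pos: [0.4184, -0.2613, 0.0842]
eef_rot: [-0.008, -0.042, 0.999, 0.0]
wrist_force: [-5.1, 0.1, 5.3]
opening: 0.247
grasp_force: 60.4
```

Request:
{"api": "servo_tool", "payload": {"steps": [{"dx": 0.04, "dy": 0.003, "dz": 0, "wx": 0, "wy": 0, "wz": 0}, {"dx": 0.08, "dy": 0.007, "dz": 0, "wx": 0, "wy": 0, "wz": 0}, {"dx": 0.12, "dy": 0.01, "dz": 0, "wx": 0, "wy": 0, "wz": 0}, {"dx": 0.16, "dy": 0.014, "dz": 0, "wx": 0, "wy": 0, "wz": 0}, {"dx": 0.2, "dy": 0.017, "dz": 0, "wx": 0, "wy": 0, "wz": 0}], "jaw": 0}}

```text
time_s: 7.47
eef_pos: [0.4381, -0.2595, 0.0842]
eef_rot: [-0.008, -0.043, 0.999, 0.0]
wrist_force: [-5.2, -0.6, 4.2]
opening: 0.246
grasp_force: 60.5
```

```bash
cat > pcb.py <<'E'
from h import *
np.set_printoptions(precision=4,suppress=True)
def meas(tag):
    # bright pcb green; centroid + yaw from side and scene
    out=[]
    for n in("side","scene"):
        c=shot(n,n+tag+".png");H,S,V=cv2.split(cv2.cvtColor(c["frame"],cv2.COLOR_RGB2HSV))
        m=((H>50)&(H<70)&(S>140)&(V>80)).astype(np.uint8)
        m=cv2.morphologyEx(m,cv2.MORPH_CLOSE,np.ones((5,5)))
        q=[k for k in cv2.findContours(m,0,1)[0] if 100<cv2.contourArea(k)<2500]
        if not q: print(n,"none");continue
        q=max(q,key=cv2.contourArea);r=cv2.minAreaRect(q);M=cv2.moments(cv2.convexHull(q));u=(M["m10"]/M["m00"],M["m01"]/M["m00"])
        out.append((c,*u));print(n,"c",np.round(u,1),cv2.contourArea(q))
    if len(out)==2:print("pcb",tri(*out))
    o=ctrl.get_obs();print(o["time_s"],o["eef_pos"],o["eef_rot"],o["wrist_force"],o["torque"])
E
python3 -c "
from pcb import *
for n in('2',):
    for k in('side','scene'):
        c=load(k+n+'.png')
meas('6')"
```

```text
side c [371.  295.3] 1108.5
scene c [279.  302.2] 696.0
pcb [ 0.6096 -0.2458  0.0543]
7.5667 [ 0.4388 -0.2595  0.0842] [-0.0076 -0.0426  0.9991  0.0002] [-1.942   0.7675  2.0384] [ 0.0219 -0.2088  0.024 ]
```

```bash
cat >> pcb.py <<'E'
def corners(*files):
    r=[]
    for f in files:
        c=load(f);H,S,V=cv2.split(cv2.cvtColor(c["frame"],cv2.COLOR_RGB2HSV))
        m=cv2.morphologyEx(((H>50)&(H<70)&(S>140)&(V>80)).astype(np.uint8),cv2.MORPH_CLOSE,np.ones((5,5)))
        q=max([k for k in cv2.findContours(m,0,1)[0] if 100<cv2.contourArea(k)<2500],key=cv2.contourArea)
        M=cv2.moments(cv2.convexHull(q));r.append((c,M["m10"]/M["m00"],M["m01"]/M["m00"]));print(f,np.round(r[-1][1:],1),onz(*r[-1],.056))
    print("pcb",tri(*r))
E
python3 -c "
from pcb import *
for t in('0','5','6'):corners('side'+t+'.png','scene'+t+'.png')
c=load('side6.png')['frame'][235:365,270:430,::-1];e=load('side5.png')['frame'][235:365,270:430,::-1]
cv2.imwrite('pics/crop4.png',np.hstack([cv2.resize(e,(400,325),interpolation=2),cv2.resize(c,(400,325),interpolation=2)]))"
```

```text
side0.png [365.2 297.4] [ 0.5943 -0.247   0.056 ]
scene0.png [274.4 299.6] [ 0.5986 -0.2509  0.056 ]
pcb [ 0.5948 -0.2471  0.0529]
side5.png [365.2 297.4] [ 0.5943 -0.247   0.056 ]
scene5.png [274.5 299.5] [ 0.5985 -0.2507  0.056 ]
pcb [ 0.5948 -0.247   0.0529]
side6.png [371.  295.3] [ 0.6093 -0.245   0.056 ]
scene6.png [279.  302.2] [ 0.6118 -0.2486  0.056 ]
pcb [ 0.6096 -0.2458  0.0543]
```

Request:
{"api": "servo_tool", "payload": {"steps": [{"dx": 0.04, "dy": 0.003, "dz": 0.002, "wx": 0, "wy": 0, "wz": 0}, {"dx": 0.08, "dy": 0.006, "dz": 0.002, "wx": 0, "wy": 0, "wz": 0}, {"dx": 0.12, "dy": 0.009, "dz": 0.002, "wx": 0, "wy": 0, "wz": 0}, {"dx": 0.16, "dy": 0.012, "dz": 0.002, "wx": 0, "wy": 0, "wz": 0}, {"dx": 0.2, "dy": 0.015, "dz": 0.002, "wx": 0, "wy": 0, "wz": 0}], "jaw": 0}}

```text
time_s: 7.98
eef_pos: [0.4579, -0.258, 0.0843]
eef_rot: [-0.008, -0.042, 0.999, 0.0]
wrist_force: [-5.3, 0.0, 4.9]
opening: 0.248
grasp_force: 60.6
```

```bash
python3 -c "
from pcb import *
meas('7')
c=load('side7.png')['frame'][235:365,270:430,::-1]
e=load('scene7.png')['frame'][240:370,200:360,::-1]
cv2.imwrite('pics/crop5.png',np.hstack([cv2.resize(e,(400,325),interpolation=2),cv2.resize(c,(400,325),interpolation=2)]))"
```

```text
side c [371.4 294.7] 1051.5
scene c [279.7 302.3] 698.0
pcb [ 0.6109 -0.2447  0.0544]
8.0833 [ 0.4585 -0.258   0.0843] [-0.0076 -0.0425  0.9991  0.0004] [-1.7375  0.7439  2.3867] [ 0.0448 -0.1408 -0.016 ]
```

Request:
{"api": "servo_tool", "payload": {"steps": [{"dx": 0.05, "dy": 0.003, "dz": 0, "wx": 0, "wy": 0, "wz": 0}, {"dx": 0.1, "dy": 0.006, "dz": 0, "wx": 0, "wy": 0, "wz": 0}, {"dx": 0.15, "dy": 0.009, "dz": 0, "wx": 0, "wy": 0, "wz": 0}, {"dx": 0.2, "dy": 0.012, "dz": 0, "wx": 0, "wy": 0, "wz": 0}, {"dx": 0.25, "dy": 0.015, "dz": 0, "wx": 0, "wy": 0, "wz": 0}], "jaw": 0}}

```text
time_s: 8.5
eef_pos: [0.4825, -0.2565, 0.0843]
eef_rot: [-0.009, -0.042, 0.999, 0.001]
wrist_force: [-6.2, -0.8, 4.5]
opening: 0.252
grasp_force: 60.6
```

Request:
{"api": "servo_tool", "payload": {"steps": [{"dx": 0.05, "dy": 0.003, "dz": 0, "wx": 0, "wy": 0, "wz": 0}, {"dx": 0.1, "dy": 0.006, "dz": 0, "wx": 0, "wy": 0, "wz": 0}, {"dx": 0.15, "dy": 0.009, "dz": 0, "wx": 0, "wy": 0, "wz": 0}, {"dx": 0.2, "dy": 0.012, "dz": 0, "wx": 0, "wy": 0, "wz": 0}, {"dx": 0.2, "dy": 0.012, "dz": 0, "wx": 0, "wy": 0, "wz": 0}], "jaw": 0}}

```text
time_s: 8.92
eef_pos: [0.5031, -0.2553, 0.0844]
eef_rot: [-0.008, -0.042, 0.999, 0.0]
wrist_force: [-3.1, -1.0, 3.5]
opening: 0.25
grasp_force: 60.3
```

```bash
python3 -c "
from pcb import *
meas('8')
for t in('0','7','8'):
  for n in ('side','scene'):
    c=load(n+t+'.png');H,S,V=cv2.split(cv2.cvtColor(c['frame'],cv2.COLOR_RGB2HSV))
    m=cv2.morphologyEx(((H>50)&(H<70)&(S>140)&(V>80)).astype(np.uint8),cv2.MORPH_CLOSE,np.ones((5,5)))
    q=max([k for k in cv2.findContours(m,0,1)[0] if 100<cv2.contourArea(k)<2500],key=cv2.contourArea)
    P=np.array([onz(c,*p,.056)[:2] for p in q.reshape(-1,2)],np.float32)*1000;print(t,n,cv2.minAreaRect(P))
"
```

```text
side c [372.5 292.6] 1095.5
scene c [282.5 302.1] 698.0
pcb [ 0.6151 -0.2404  0.0553]
9.0167 [ 0.5031 -0.2553  0.0843] [-0.0078 -0.0425  0.9991  0.0004] [-2.2345 -1.2781  1.7928] [-0.0556 -0.0221  0.0306]
0 side ((594.4591064453125, -245.63833618164062), (91.25556182861328, 102.18122863769531), 4.925323963165283)
0 scene ((595.7177734375, -248.47836303710938), (90.01757049560547, 100.92560577392578), 5.424873352050781)
7 side ((611.009765625, -242.31324768066406), (91.16854095458984, 103.02226257324219), 2.7123870849609375)
7 scene ((610.7025756835938, -245.04751586914062), (92.59759521484375, 100.95877075195312), 1.8962490558624268)
8 side ((615.5499877929688, -237.52462768554688), (103.3468017578125, 90.77484130859375), 88.30035400390625)
8 scene ((613.8438720703125, -240.60992431640625), (100.69762420654297, 92.422607421875), 88.00201416015625)
```

Request:
{"api": "servo_tool", "payload": {"steps": [{"dx": 0.05, "dy": 0.005, "dz": 0, "wx": 0, "wy": 0, "wz": 0}, {"dx": 0.09, "dy": 0.01, "dz": 0, "wx": 0, "wy": 0, "wz": 0}, {"dx": 0.13, "dy": 0.015, "dz": 0, "wx": 0, "wy": 0, "wz": 0}, {"dx": 0.16, "dy": 0.02, "dz": 0, "wx": 0, "wy": 0, "wz": 0}, {"dx": 0.16, "dy": 0.02, "dz": 0, "wx": 0, "wy": 0, "wz": 0}], "jaw": 0}}

```text
time_s: 9.43
eef_pos: [0.5185, -0.2535, 0.0844]
eef_rot: [-0.009, -0.042, 0.999, 0.0]
wrist_force: [-5.6, -0.6, 4.5]
opening: 0.251
grasp_force: 60.6
```

Request:
{"api": "servo_tool", "payload": {"steps": [{"dx": -0.01, "dy": 0, "dz": 0.01, "wx": 0, "wy": -0.002, "wz": 0}, {"dx": -0.02, "dy": 0, "dz": 0.02, "wx": 0, "wy": -0.005, "wz": 0}, {"dx": -0.03, "dy": 0, "dz": 0.03, "wx": 0, "wy": -0.007, "wz": 0}, {"dx": -0.03, "dy": 0, "dz": 0.045, "wx": 0, "wy": -0.008, "wz": 0}, {"dx": -0.03, "dy": 0, "dz": 0.06, "wx": 0, "wy": -0.008, "wz": 0}], "jaw": 0}}

```text
time_s: 9.85
eef_pos: [0.5155, -0.253, 0.09]
eef_rot: [0.004, -0.042, 0.999, 0.0]
wrist_force: [-0.3, 0.0, -4.6]
opening: 0.251
grasp_force: 59.4
```

```bash
cat >> pcb.py <<'E'
def rect(t,z=.056):
  for n in ('side','scene'):
    c=load(n+t+'.png');H,S,V=cv2.split(cv2.cvtColor(c['frame'],cv2.COLOR_RGB2HSV))
    m=cv2.morphologyEx(((H>50)&(H<70)&(S>140)&(V>80)).astype(np.uint8),cv2.MORPH_CLOSE,np.ones((5,5)))
    q=max([k for k in cv2.findContours(m,0,1)[0] if 100<cv2.contourArea(k)<2500],key=cv2.contourArea)
    P=np.array([onz(c,*p,z)[:2] for p in q.reshape(-1,2)],np.float32)*1000;r=cv2.minAreaRect(P);print(t,n,np.round(r[0]),np.round(r[1]),round(r[2],1))
E
python3 -c "
from pcb import *
meas('9');rect('9',.062)"
```

```text
side c [371.6 291.1] 1047.5
scene c [281.7 298.7] 665.0
pcb [ 0.6124 -0.24    0.0627]
9.95 [ 0.5161 -0.2535  0.0906] [ 0.0049 -0.0423  0.9991 -0.0003] [ 0.9617  0.1621 -4.595 ] [-0.0435  0.178   0.0384]
9 side [ 613. -236.] [103.  92.] 88.3
9 scene [ 610. -239.] [101.  91.] 87.5
```

Request:
{"api": "servo_tool", "payload": {"steps": [{"dx": 0, "dy": 0, "dz": 0.03, "wx": 0, "wy": 0, "wz": 0}, {"dx": 0, "dy": 0, "dz": 0.08, "wx": 0, "wy": 0, "wz": 0}, {"dx": 0, "dy": 0, "dz": 0.15, "wx": 0, "wy": 0, "wz": 0}, {"dx": 0, "dy": 0, "dz": 0.22, "wx": 0, "wy": 0, "wz": 0}, {"dx": 0, "dy": 0, "dz": 0.28, "wx": 0, "wy": 0, "wz": 0}], "jaw": 0}}

```text
time_s: 10.37
eef_pos: [0.5164, -0.2536, 0.1197]
eef_rot: [0.005, -0.042, 0.999, -0.001]
wrist_force: [-0.0, -0.4, -3.7]
opening: 0.255
grasp_force: 59.3
```

Request:
{"api": "servo_tool", "payload": {"steps": [{"dx": 0, "dy": 0, "dz": 0.06, "wx": 0, "wy": 0, "wz": 0}, {"dx": 0, "dy": 0, "dz": 0.12, "wx": 0, "wy": 0, "wz": 0}, {"dx": 0, "dy": 0, "dz": 0.17, "wx": 0, "wy": 0, "wz": 0}, {"dx": 0, "dy": 0, "dz": 0.2, "wx": 0, "wy": 0, "wz": 0}, {"dx": 0, "dy": 0, "dz": 0.2, "wx": 0, "wy": 0, "wz": 0}], "jaw": 0}}

```text
time_s: 10.78
eef_pos: [0.5165, -0.2537, 0.1394]
eef_rot: [0.005, -0.042, 0.999, -0.001]
wrist_force: [0.6, -0.3, -4.0]
opening: 0.25
grasp_force: 59.3
```

```bash
python3 -c "
from pcb import *
meas('10');rect('10',.111)
w=shot('wrist','wrist10.png')
"
```

```text
side c [373.6 279.5] 1095.0
scene c [280.  281.1] 695.5
pcb [ 0.6132 -0.2407  0.1123]
10.8833 [ 0.5159 -0.2534  0.1384] [ 0.0047 -0.0424  0.9991 -0.0002] [-0.7379 -0.2551 -3.1392] [-0.0518  0.1743  0.0213]
10 side [ 614. -237.] [103.  92.] 88.6
10 scene [ 611. -240.] [101.  90.] 87.6
```

View pics/wrist10.png

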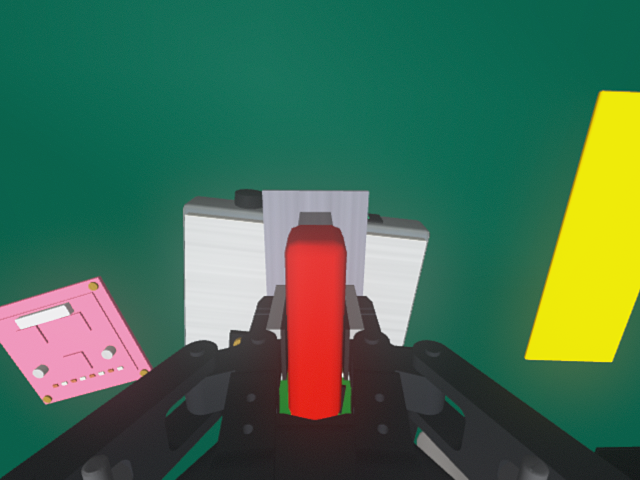

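The wrist view shows the carrier riding on the blade: the plate's front half is bare, and the blade rear corners are unchanged at (263,191)/(369,191). The carrier is level, z rose with the TCP, and the added weight is about 2 N. Carrying it up and across, gently.

Request:
{"api": "servo_tool", "payload": {"steps": [{"dx": 0, "dy": 0, "dz": 0.04, "wx": 0, "wy": 0, "wz": 0}, {"dx": 0, "dy": 0, "dz": 0.12, "wx": 0, "wy": 0, "wz": 0}, {"dx": 0, "dy": 0, "dz": 0.25, "wx": 0, "wy": 0, "wz": 0}, {"dx": 0, "dy": 0, "dz": 0.4, "wx": 0, "wy": 0, "wz": 0}, {"dx": 0, "dy": 0, "dz": 0.52, "wx": 0, "wy": 0, "wz": 0}], "jaw": 0}}

```text
time_s: 11.35
eef_pos: [0.5163, -0.2536, 0.1919]
eef_rot: [0.005, -0.042, 0.999, -0.0]
wrist_force: [-0.3, -0.7, -3.1]
opening: 0.249
grasp_force: 59.3
```

Request:
{"api": "servo_tool", "payload": {"steps": [{"dx": 0, "dy": 0.04, "dz": 0.08, "wx": 0, "wy": 0, "wz": 0}, {"dx": 0, "dy": 0.11, "dz": 0.12, "wx": 0, "wy": 0, "wz": 0}, {"dx": 0, "dy": 0.21, "dz": 0.13, "wx": 0, "wy": 0, "wz": 0}, {"dx": 0, "dy": 0.33, "dz": 0.13, "wx": 0, "wy": 0, "wz": 0}, {"dx": 0, "dy": 0.45, "dz": 0.13, "wx": 0, "wy": 0, "wz": 0}], "jaw": 0}}

```text
time_s: 11.77
eef_pos: [0.5155, -0.2065, 0.2025]
eef_rot: [0.004, -0.042, 0.999, 0.0]
wrist_force: [0.2, 0.0, -3.5]
opening: 0.246
grasp_force: 59.4
```

Request:
{"api": "servo_tool", "payload": {"steps": [{"dx": 0, "dy": 0.13, "dz": 0, "wx": 0, "wy": 0, "wz": 0}, {"dx": 0, "dy": 0.26, "dz": 0, "wx": 0, "wy": 0, "wz": 0}, {"dx": 0, "dy": 0.39, "dz": 0, "wx": 0, "wy": 0, "wz": 0}, {"dx": 0, "dy": 0.52, "dz": 0, "wx": 0, "wy": 0, "wz": 0}, {"dx": 0, "dy": 0.65, "dz": 0, "wx": 0, "wy": 0, "wz": 0}], "jaw": 0}}

```text
time_s: 12.18
eef_pos: [0.5159, -0.1418, 0.2033]
eef_rot: [0.005, -0.043, 0.999, -0.0]
wrist_force: [-0.6, 0.6, -3.5]
opening: 0.251
grasp_force: 59.4
```

Request:
{"api": "servo_tool", "payload": {"steps": [{"dx": 0, "dy": 0.13, "dz": 0, "wx": 0, "wy": 0, "wz": 0}, {"dx": 0, "dy": 0.26, "dz": 0, "wx": 0, "wy": 0, "wz": 0}, {"dx": 0, "dy": 0.39, "dz": 0, "wx": 0, "wy": 0, "wz": 0}, {"dx": 0, "dy": 0.52, "dz": 0, "wx": 0, "wy": 0, "wz": 0}, {"dx": 0, "dy": 0.65, "dz": 0, "wx": 0, "wy": 0, "wz": 0}], "jaw": 0}}

```text
time_s: 12.6
eef_pos: [0.516, -0.0771, 0.2034]
eef_rot: [0.005, -0.042, 0.999, -0.0]
wrist_force: [1.1, -0.8, -3.5]
opening: 0.25
grasp_force: 59.4
```

Request:
{"api": "servo_tool", "payload": {"steps": [{"dx": 0, "dy": 0.13, "dz": 0, "wx": 0, "wy": 0, "wz": 0}, {"dx": 0, "dy": 0.26, "dz": 0, "wx": 0, "wy": 0, "wz": 0}, {"dx": 0, "dy": 0.38, "dz": 0, "wx": 0, "wy": 0, "wz": 0}, {"dx": 0, "dy": 0.48, "dz": 0, "wx": 0, "wy": 0, "wz": 0}, {"dx": 0, "dy": 0.56, "dz": 0, "wx": 0, "wy": 0, "wz": 0}], "jaw": 0}}

```text
time_s: 13.02
eef_pos: [0.516, -0.0211, 0.2034]
eef_rot: [0.005, -0.043, 0.999, -0.0]
wrist_force: [-0.1, 0.2, -4.3]
opening: 0.247
grasp_force: 59.4
```

Request:
{"api": "servo_tool", "payload": {"steps": [{"dx": 0, "dy": 0.06, "dz": 0, "wx": 0, "wy": 0, "wz": 0}, {"dx": 0, "dy": 0.1, "dz": 0, "wx": 0, "wy": 0, "wz": 0}, {"dx": 0, "dy": 0.12, "dz": 0, "wx": 0, "wy": 0, "wz": 0}, {"dx": 0, "dy": 0.12, "dz": 0, "wx": 0, "wy": 0, "wz": 0}, {"dx": 0, "dy": 0.12, "dz": 0, "wx": 0, "wy": 0, "wz": 0}], "jaw": 0}}

```text
time_s: 13.43
eef_pos: [0.5161, -0.0107, 0.2034]
eef_rot: [0.005, -0.042, 0.999, -0.0]
wrist_force: [0.1, -0.5, -3.7]
opening: 0.249
grasp_force: 59.4
```

```bash
python3 -c "
from pcb import *
meas('11');rect('11',.175)
w=shot('wrist','wrist11.png')
for f in('wrist2.png','wrist11.png','scene11.png','side11.png','side10.png','scene10.png'):
    c=load(f);H,S,V=cv2.split(cv2.cvtColor(c['frame'],cv2.COLOR_RGB2HSV));b=(H>103)&(H<122)&(S>110)
    if f[0]=='w': b[:, :400]=0
    else: b[:150 if f[1]=='c' else 130]=0
    v=V[b];print(f,b.sum(),np.histogram(v,bins=8) if b.sum() else '')
    t=(b&(V>130)).astype(np.uint8)
    for q in cv2.findContours(t,0,1)[0]:
        if cv2.contourArea(q)>60:
            ap=cv2.approxPolyDP(cv2.convexHull(q),2,True).reshape(-1,2);print([(p.tolist(),onz(c,*p,.042)[:2].round(3).tolist()) for p in ap])
"
```

```text
side c [343.3 184.9] 494.5
scene c [364.  213.6] 422.5
pcb [0.6134 0.0026 0.1763]
13.5333 [ 0.5161 -0.0108  0.2034] [ 0.0047 -0.0421  0.9991 -0.0003] [-0.6019  0.1812 -3.6858] [-0.0645  0.1374 -0.0255]
11 side [614.   8.] [103.  92.] 88.7
11 scene [610.   5.] [103.  90.] 88.9
wrist2.png 11603 (array([1290, 4102,  123,  173,   89,  179, 1853, 3794]), array([ 74.,  86.,  98., 110., 122., 134., 146., 158., 170.]))
[([639, 277], [0.576, 0.321]), ([639, 290], [0.591, 0.325]), ([611, 367], [0.69, 0.322]), ([583, 366], [0.688, 0.29])]
[([639, 257], [0.553, 0.314]), ([603, 359], [0.679, 0.31]), ([581, 359], [0.679, 0.285]), ([614, 257], [0.553, 0.289])]
[([537, 254], [0.55, 0.209]), ([512, 356], [0.674, 0.206]), ([489, 356], [0.674, 0.18]), ([509, 258], [0.554, 0.182]), ([514, 254], [0.55, 0.186])]
wrist11.png 13247 (array([ 220, 6069,  310,  154,  113,  180,  665, 5536]), array([ 70.  ,  82.25,  94.5 , 106.75, 119.  , 131.25, 143.5 , 155.75,
       168.  ]))
[([484, 373], [0.682, 0.184]), ([507, 377], [0.685, 0.21]), ([490, 377], [0.686, 0.192])]
[([639, 315], [0.599, 0.321]), ([637, 330], 
[... 897 characters left out ...]
.125, 145.75 ,
       159.375, 173.   ]))
[([335, 138], [0.686, 0.312]), ([335, 145], [0.678, 0.283]), ([322, 146], [0.64, 0.289]), ([323, 138], [0.652, 0.322])]
side10.png 87 (array([ 8,  7,  5,  8, 11, 15, 28,  5]), array([112.  , 119.75, 127.5 , 135.25, 143.  , 150.75, 158.5 , 166.25,
       174.  ]))
scene10.png 1356 (array([140, 568,  62,  73,  93,  93, 229,  98]), array([ 93.  , 101.75, 110.5 , 119.25, 128.  , 136.75, 145.5 , 154.25,
       163.  ]))
[([393, 224], [0.554, 0.183]), ([401, 223], [0.565, 0.204]), ([434, 241], [0.68, 0.199]), ([428, 244], [0.678, 0.177])]
[([419, 212], [0.561, 0.287]), ([425, 209], [0.562, 0.313]), ([461, 225], [0.682, 0.316]), ([451, 229], [0.676, 0.28])]
```

Request:
{"api": "servo_tool", "payload": {"steps": [{"dx": 0, "dy": 0.04, "dz": 0, "wx": 0, "wy": 0, "wz": 0}, {"dx": 0, "dy": 0.11, "dz": 0, "wx": 0, "wy": 0, "wz": 0}, {"dx": 0, "dy": 0.21, "dz": 0, "wx": 0, "wy": 0, "wz": 0}, {"dx": 0, "dy": 0.33, "dz": 0, "wx": 0, "wy": 0, "wz": 0}, {"dx": 0, "dy": 0.45, "dz": 0, "wx": 0, "wy": 0, "wz": 0}], "jaw": 0}}

```text
time_s: 14.0
eef_pos: [0.5159, 0.036, 0.2034]
eef_rot: [0.005, -0.042, 0.999, -0.0]
wrist_force: [-0.3, -0.8, -3.6]
opening: 0.251
grasp_force: 59.3
```

Request:
{"api": "servo_tool", "payload": {"steps": [{"dx": 0, "dy": 0.13, "dz": 0, "wx": 0, "wy": 0, "wz": -0.001}, {"dx": 0, "dy": 0.26, "dz": 0, "wx": 0, "wy": 0, "wz": -0.002}, {"dx": 0, "dy": 0.39, "dz": 0, "wx": 0, "wy": 0, "wz": -0.004}, {"dx": 0, "dy": 0.52, "dz": 0, "wx": 0, "wy": 0, "wz": -0.006}, {"dx": 0, "dy": 0.65, "dz": 0, "wx": 0, "wy": 0, "wz": -0.008}], "jaw": 0}}

```text
time_s: 14.42
eef_pos: [0.5157, 0.1016, 0.2034]
eef_rot: [0.005, -0.03, 1.0, -0.0]
wrist_force: [-0.4, -0.0, -4.1]
opening: 0.25
grasp_force: 59.4
```

Request:
{"api": "servo_tool", "payload": {"steps": [{"dx": 0, "dy": 0.13, "dz": 0, "wx": 0, "wy": 0, "wz": -0.002}, {"dx": 0, "dy": 0.26, "dz": 0, "wx": 0, "wy": 0, "wz": -0.004}, {"dx": 0, "dy": 0.39, "dz": 0, "wx": 0, "wy": 0, "wz": -0.006}, {"dx": 0, "dy": 0.52, "dz": 0, "wx": 0, "wy": 0, "wz": -0.007}, {"dx": 0, "dy": 0.65, "dz": 0, "wx": 0, "wy": 0, "wz": -0.008}], "jaw": 0}}

```text
time_s: 14.83
eef_pos: [0.5155, 0.1667, 0.2033]
eef_rot: [0.005, -0.018, 1.0, -0.0]
wrist_force: [-0.6, 0.1, -4.1]
opening: 0.251
grasp_force: 59.4
```

Request:
{"api": "servo_tool", "payload": {"steps": [{"dx": 0, "dy": 0.13, "dz": 0, "wx": 0, "wy": 0, "wz": 0}, {"dx": 0, "dy": 0.26, "dz": 0, "wx": 0, "wy": 0, "wz": 0}, {"dx": 0, "dy": 0.38, "dz": 0, "wx": 0, "wy": 0, "wz": 0}, {"dx": 0, "dy": 0.48, "dz": 0, "wx": 0, "wy": 0, "wz": 0}, {"dx": 0, "dy": 0.56, "dz": 0, "wx": 0, "wy": 0, "wz": 0}], "jaw": 0}}

```text
time_s: 15.25
eef_pos: [0.5159, 0.222, 0.2034]
eef_rot: [0.005, -0.018, 1.0, -0.0]
wrist_force: [0.3, -0.1, -3.6]
opening: 0.25
grasp_force: 59.3
```

Request:
{"api": "servo_tool", "payload": {"steps": [{"dx": 0, "dy": 0.07, "dz": 0, "wx": 0, "wy": 0, "wz": 0}, {"dx": 0, "dy": 0.13, "dz": 0, "wx": 0, "wy": 0, "wz": 0}, {"dx": 0, "dy": 0.17, "dz": 0, "wx": 0, "wy": 0, "wz": 0}, {"dx": 0, "dy": 0.19, "dz": 0, "wx": 0, "wy": 0, "wz": 0}, {"dx": 0, "dy": 0.19, "dz": 0, "wx": 0, "wy": 0, "wz": 0}], "jaw": 0}}

```text
time_s: 15.67
eef_pos: [0.5161, 0.2398, 0.2034]
eef_rot: [0.005, -0.017, 1.0, -0.0]
wrist_force: [0.6, 0.5, -3.5]
opening: 0.246
grasp_force: 59.3
```

```bash
python3 -c "
from pcb import *
meas('12');rect('12',.175)
"
```

```text
side c [316.5 120.3] 665.0
scene c [428.  180.5] 258.0
pcb [0.6109 0.2418 0.1798]
15.7667 [0.5161 0.2393 0.2034] [ 0.0047 -0.0171  0.9998 -0.0004] [ 0.374   0.8555 -2.7346] [-0.0738  0.1344  0.001 ]
12 side [615. 255.] [105.  91.] 86.1
12 scene [611. 248.] [98. 88.] 84.9
```

Request:
{"api": "servo_tool", "payload": {"steps": [{"dx": 0, "dy": 0, "dz": -0.03, "wx": 0, "wy": 0, "wz": 0}, {"dx": 0, "dy": 0, "dz": -0.09, "wx": 0, "wy": 0, "wz": 0}, {"dx": 0, "dy": 0, "dz": -0.18, "wx": 0, "wy": 0, "wz": 0}, {"dx": 0, "dy": 0, "dz": -0.28, "wx": 0, "wy": 0, "wz": 0}, {"dx": 0, "dy": 0, "dz": -0.38, "wx": 0, "wy": 0, "wz": 0}], "jaw": 0}}

```text
time_s: 16.18
eef_pos: [0.5157, 0.2394, 0.1639]
eef_rot: [0.004, -0.017, 1.0, -0.0]
wrist_force: [-0.0, 0.6, -3.8]
opening: 0.248
grasp_force: 59.4
```

Request:
{"api": "servo_tool", "payload": {"steps": [{"dx": 0, "dy": 0, "dz": -0.1, "wx": 0, "wy": 0, "wz": 0}, {"dx": 0, "dy": 0, "dz": -0.2, "wx": 0, "wy": 0, "wz": 0}, {"dx": 0, "dy": 0, "dz": -0.3, "wx": 0, "wy": 0, "wz": 0}, {"dx": 0, "dy": 0, "dz": -0.39, "wx": 0, "wy": 0, "wz": 0}, {"dx": 0, "dy": 0, "dz": -0.47, "wx": 0, "wy": 0, "wz": 0}], "jaw": 0}}

```text
time_s: 16.6
eef_pos: [0.5157, 0.2396, 0.1171]
eef_rot: [0.004, -0.017, 1.0, -0.0]
wrist_force: [-0.4, 0.1, -3.6]
opening: 0.247
grasp_force: 59.3
```

Request:
{"api": "servo_tool", "payload": {"steps": [{"dx": 0, "dy": 0, "dz": -0.07, "wx": 0, "wy": 0, "wz": 0}, {"dx": 0, "dy": 0, "dz": -0.13, "wx": 0, "wy": 0, "wz": 0}, {"dx": 0, "dy": 0, "dz": -0.17, "wx": 0, "wy": 0, "wz": 0}, {"dx": 0, "dy": 0, "dz": -0.2, "wx": 0, "wy": 0, "wz": 0}, {"dx": 0, "dy": 0, "dz": -0.2, "wx": 0, "wy": 0, "wz": 0}], "jaw": 0}}

```text
time_s: 17.02
eef_pos: [0.5158, 0.2396, 0.0979]
eef_rot: [0.004, -0.017, 1.0, -0.0]
wrist_force: [-0.4, 0.7, -3.0]
opening: 0.245
grasp_force: 59.3
```

```bash
python3 -c "
from pcb import *
meas('13');rect('13',.070);shot('wrist','wrist13.png')
for n in('side13.png','scene13.png'):
    c=load(n);H,S,V=cv2.split(cv2.cvtColor(c['frame'],cv2.COLOR_RGB2HSV));b=((H>103)&(H<122)&(S>110)).astype(np.uint8);b[:130]=0
    for q in cv2.findContours(b,0,1)[0]:
        if cv2.contourArea(q)>30:print(n,cv2.approxPolyDP(q,2,True).reshape(-1,2).tolist())
"
```

```text
side c [316.7 149.4] 616.5
scene c [426.5 215.6] 305.5
pcb [0.6135 0.2505 0.0692]
17.1167 [0.5163 0.2397 0.0987] [ 0.005  -0.0173  0.9998 -0.0003] [ 0.4274  0.2296 -2.3644] [-0.0322  0.1649  0.0644]
13 side [614. 253.] [104.  92.] 85.4
13 scene [612. 250.] [104.  89.] 84.9
side13.png [[346, 166], [344, 162], [341, 165], [302, 171], [301, 181], [306, 184], [345, 177]]
scene13.png [[392, 224], [391, 234], [426, 254], [433, 250], [434, 241], [401, 223]]
scene13.png [[461, 225], [451, 219], [434, 228], [454, 238], [459, 235]]
scene13.png [[426, 130], [417, 133], [418, 145], [425, 142]]
scene13.png [[382, 130], [381, 139], [388, 142], [389, 132]]
```

Request:
{"api": "servo_tool", "payload": {"steps": [{"dx": 0, "dy": -0.01, "dz": -0.03, "wx": 0, "wy": 0, "wz": 0}, {"dx": 0, "dy": -0.015, "dz": -0.07, "wx": 0, "wy": 0, "wz": 0}, {"dx": 0, "dy": -0.015, "dz": -0.12, "wx": 0, "wy": 0, "wz": 0}, {"dx": 0, "dy": -0.015, "dz": -0.16, "wx": 0, "wy": 0, "wz": 0}, {"dx": 0, "dy": -0.015, "dz": -0.19, "wx": 0, "wy": 0, "wz": 0}], "jaw": 0}}

```text
time_s: 17.58
eef_pos: [0.5156, 0.238, 0.0785]
eef_rot: [0.004, -0.017, 1.0, -0.0]
wrist_force: [0.2, 0.0, -3.4]
opening: 0.25
grasp_force: 59.3
```

Request:
{"api": "servo_tool", "payload": {"steps": [{"dx": 0, "dy": 0, "dz": -0.015, "wx": 0, "wy": 0, "wz": 0}, {"dx": 0, "dy": 0, "dz": -0.025, "wx": 0, "wy": 0, "wz": 0}, {"dx": 0, "dy": 0, "dz": -0.035, "wx": 0, "wy": 0, "wz": 0}, {"dx": 0, "dy": 0, "dz": -0.04, "wx": 0, "wy": 0, "wz": 0}, {"dx": 0, "dy": 0, "dz": -0.04, "wx": 0, "wy": 0, "wz": 0}], "jaw": 0}}

```text
time_s: 18.0
eef_pos: [0.5161, 0.2381, 0.0754]
eef_rot: [0.005, -0.017, 1.0, -0.0]
wrist_force: [-0.1, -0.1, -4.0]
opening: 0.251
grasp_force: 59.4
```

Request:
{"api": "servo_tool", "payload": {"steps": [{"dx": 0, "dy": 0, "dz": -0.01, "wx": 0, "wy": 0, "wz": 0}, {"dx": 0, "dy": 0, "dz": -0.02, "wx": 0, "wy": 0, "wz": 0}, {"dx": 0, "dy": 0, "dz": -0.03, "wx": 0, "wy": 0, "wz": 0}, {"dx": 0, "dy": 0, "dz": -0.03, "wx": 0, "wy": 0, "wz": 0}, {"dx": 0, "dy": 0, "dz": -0.03, "wx": 0, "wy": 0, "wz": 0}], "jaw": 0}}

```text
time_s: 18.42
eef_pos: [0.5162, 0.2381, 0.0725]
eef_rot: [0.005, -0.017, 1.0, -0.0]
wrist_force: [0.5, -0.4, -1.8]
opening: 0.244
grasp_force: 59.5
```

```bash
python3 -c "
from pcb import *
meas('14');rect('14',.050)
"
```

```text
side c [317.2 156. ] 589.0
scene c [424.9 223.6] 298.0
pcb [0.6138 0.2476 0.0452]
18.5167 [0.5163 0.2382 0.0726] [ 0.005  -0.0173  0.9998 -0.0003] [-0.4199  0.6829 -2.3548] [ 0.019   0.0212 -0.0055]
14 side [613. 246.] [101.  91.] 85.5
14 scene [616. 241.] [101.  89.] 84.8
```

Request:
{"api": "servo_tool", "payload": {"steps": [{"dx": 0, "dy": 0, "dz": -0.01, "wx": 0, "wy": 0, "wz": 0}, {"dx": 0, "dy": 0, "dz": -0.02, "wx": 0, "wy": 0, "wz": 0}, {"dx": 0, "dy": 0, "dz": -0.03, "wx": 0, "wy": 0, "wz": 0}, {"dx": 0, "dy": 0, "dz": -0.03, "wx": 0, "wy": 0, "wz": 0}, {"dx": 0, "dy": 0, "dz": -0.03, "wx": 0, "wy": 0, "wz": 0}], "jaw": 0}}

```text
time_s: 18.93
eef_pos: [0.5159, 0.2381, 0.0692]
eef_rot: [0.005, -0.017, 1.0, -0.0]
wrist_force: [0.4, -0.2, -1.9]
opening: 0.249
grasp_force: 59.5
```

Request:
{"api": "servo_tool", "payload": {"steps": [{"dx": 0, "dy": 0, "dz": -0.01, "wx": 0, "wy": 0, "wz": 0}, {"dx": 0, "dy": 0, "dz": -0.03, "wx": 0, "wy": 0, "wz": 0}, {"dx": 0, "dy": 0, "dz": -0.04, "wx": 0, "wy": 0, "wz": 0}, {"dx": 0, "dy": 0, "dz": -0.05, "wx": 0, "wy": 0, "wz": 0}, {"dx": 0, "dy": 0, "dz": -0.05, "wx": 0, "wy": 0, "wz": 0}], "jaw": 0}}

```text
time_s: 19.35
eef_pos: [0.5158, 0.2381, 0.064]
eef_rot: [0.004, -0.017, 1.0, -0.0]
wrist_force: [0.0, -0.3, -2.8]
opening: 0.247
grasp_force: 59.5
```

```bash
python3 -c "
from pcb import *
meas('15');rect('15',.050)
"
```

```text
side c [317.1 155.9] 582.0
scene c [424.9 223.5] 293.0
pcb [0.6136 0.2479 0.0453]
19.45 [0.516  0.2381 0.0643] [ 0.0046 -0.0173  0.9998 -0.0004] [-0.1093  0.633  -2.0417] [ 0.0152  0.0308 -0.0308]
15 side [613. 247.] [103.  91.] 85.5
15 scene [616. 241.] [101.  89.] 85.7
```

Request:
{"api": "servo_tool", "payload": {"steps": [{"dx": -0.08, "dy": -0.003, "dz": 0, "wx": 0, "wy": 0, "wz": 0}, {"dx": -0.22, "dy": -0.008, "dz": 0, "wx": 0, "wy": 0, "wz": 0}, {"dx": -0.4, "dy": -0.014, "dz": 0, "wx": 0, "wy": 0, "wz": 0}, {"dx": -0.6, "dy": -0.02, "dz": 0, "wx": 0, "wy": 0, "wz": 0}, {"dx": -0.8, "dy": -0.027, "dz": 0, "wx": 0, "wy": 0, "wz": 0}], "jaw": 0}}

```text
time_s: 19.87
eef_pos: [0.4347, 0.2353, 0.0644]
eef_rot: [0.005, -0.017, 1.0, -0.0]
wrist_force: [-0.2, 1.0, -2.6]
opening: 0.248
grasp_force: 59.5
```

Request:
{"api": "servo_tool", "payload": {"steps": [{"dx": -0.18, "dy": -0.006, "dz": 0, "wx": 0, "wy": 0, "wz": 0}, {"dx": -0.32, "dy": -0.011, "dz": 0, "wx": 0, "wy": 0, "wz": 0}, {"dx": -0.4, "dy": -0.014, "dz": 0, "wx": 0, "wy": 0, "wz": 0}, {"dx": -0.4, "dy": -0.014, "dz": 0, "wx": 0, "wy": 0, "wz": 0}, {"dx": -0.4, "dy": -0.014, "dz": 0, "wx": 0, "wy": 0, "wz": 0}], "jaw": 0}}

```text
time_s: 20.28
eef_pos: [0.3964, 0.2342, 0.0648]
eef_rot: [0.005, -0.017, 1.0, -0.0]
wrist_force: [0.7, -0.4, -3.5]
opening: 0.252
grasp_force: 59.5
```

```bash
python3 -c "
from pcb import *
meas('16');rect('16',.050)
w=shot('wrist','wrist16.png')
H,S,V=cv2.split(cv2.cvtColor(w['frame'],cv2.COLOR_RGB2HSV))
o=ctrl.get_obs()
print('rack front should project',proj(w,[.5505,.2485,.042]),'car',proj(w,[.6137,.2478,.05]))
"
```

```text
side c [317. 156.] 582.0
scene c [424.8 223.6] 294.0
pcb [0.6134 0.248  0.045 ]
20.3833 [0.3972 0.2342 0.0649] [ 0.0055 -0.0172  0.9998 -0.0002] [-0.0119 -0.7942 -1.5679] [-0.0493  0.0704  0.0179]
16 side [613. 246.] [101.  91.] 85.5
16 scene [616. 241.] [101.  89.] 84.8
rack front should project [326.9352 487.0314] car [322.2206 561.5955]
```

Request:
{"api": "servo_tool", "payload": {"steps": [{"dx": 0, "dy": 0, "dz": 0.1, "wx": 0, "wy": 0, "wz": 0}, {"dx": 0, "dy": -0.1, "dz": 0.3, "wx": 0, "wy": 0, "wz": 0}, {"dx": 0, "dy": -0.3, "dz": 0.5, "wx": 0, "wy": 0, "wz": 0}, {"dx": 0, "dy": -0.55, "dz": 0.6, "wx": 0, "wy": 0, "wz": 0}, {"dx": 0, "dy": -0.8, "dz": 0.6, "wx": 0, "wy": 0.003, "wz": 0}], "jaw": 0}}

```text
time_s: 20.85
eef_pos: [0.3982, 0.1537, 0.1277]
eef_rot: [0.003, -0.018, 1.0, -0.0]
wrist_force: [0.2, 0.0, -2.4]
opening: 0.245
grasp_force: 59.7
```

Request:
{"api": "servo_tool", "payload": {"steps": [{"dx": 0.1, "dy": -0.25, "dz": 0, "wx": 0, "wy": 0, "wz": 0}, {"dx": 0.25, "dy": -0.5, "dz": 0, "wx": 0, "wy": 0, "wz": 0}, {"dx": 0.45, "dy": -0.75, "dz": 0, "wx": 0, "wy": 0, "wz": 0}, {"dx": 0.65, "dy": -0.9, "dz": 0, "wx": 0, "wy": 0, "wz": 0}, {"dx": 0.8, "dy": -1.0, "dz": 0, "wx": 0, "wy": 0, "wz": 0}], "jaw": 0}}

```text
time_s: 21.27
eef_pos: [0.4783, 0.0516, 0.1256]
eef_rot: [0.001, -0.016, 1.0, -0.001]
wrist_force: [0.3, -0.3, -2.5]
opening: 0.246
grasp_force: 59.6
```

Request:
{"api": "servo_tool", "payload": {"steps": [{"dx": 0.1, "dy": -0.2, "dz": -0.1, "wx": 0, "wy": 0, "wz": 0}, {"dx": 0.2, "dy": -0.4, "dz": -0.25, "wx": 0, "wy": 0, "wz": 0}, {"dx": 0.23, "dy": -0.55, "dz": -0.45, "wx": 0, "wy": 0, "wz": 0}, {"dx": 0.23, "dy": -0.62, "dz": -0.6, "wx": 0, "wy": 0, "wz": 0}, {"dx": 0.23, "dy": -0.62, "dz": -0.7, "wx": 0, "wy": 0, "wz": 0}], "jaw": 0}}

```text
time_s: 21.68
eef_pos: [0.4991, -0.0097, 0.0535]
eef_rot: [-0.001, -0.016, 1.0, -0.0]
wrist_force: [-0.3, -1.2, -2.2]
opening: 0.247
grasp_force: 59.6
```

Request:
{"api": "servo_tool", "payload": {"steps": [{"dx": 0, "dy": 0, "dz": -0.05, "wx": 0, "wy": 0, "wz": 0}, {"dx": 0, "dy": 0, "dz": -0.09, "wx": 0, "wy": 0, "wz": 0}, {"dx": 0, "dy": 0, "dz": -0.12, "wx": 0, "wy": 0, "wz": 0}, {"dx": 0, "dy": 0, "dz": -0.13, "wx": 0, "wy": 0, "wz": 0}, {"dx": 0, "dy": 0, "dz": -0.13, "wx": 0, "wy": 0, "wz": 0}], "jaw": 0}}

```text
time_s: 22.1
eef_pos: [0.4994, -0.0075, 0.0419]
eef_rot: [0.0, -0.018, 1.0, -0.0]
wrist_force: [-0.3, 0.8, -1.4]
opening: 0.25
grasp_force: 59.6
```

Request:
{"api": "servo_tool", "payload": {"steps": [{"dx": 0, "dy": 0, "dz": -0.01, "wx": 0, "wy": 0, "wz": 0}, {"dx": 0, "dy": 0, "dz": -0.02, "wx": 0, "wy": 0, "wz": 0}, {"dx": 0, "dy": 0, "dz": -0.03, "wx": 0, "wy": 0, "wz": 0}, {"dx": 0, "dy": 0, "dz": -0.03, "wx": 0, "wy": 0, "wz": 0}, {"dx": 0, "dy": 0, "dz": -0.03, "wx": 0, "wy": 0, "wz": 0}], "jaw": 0}}

```text
time_s: 22.52
eef_pos: [0.499, -0.008, 0.0384]
eef_rot: [-0.0, -0.017, 1.0, -0.0]
wrist_force: [-0.5, 0.2, -2.1]
opening: 0.253
grasp_force: 59.6
```

Request:
{"api": "servo_tool", "payload": {"steps": [{"dx": 0, "dy": 0, "dz": -0.005, "wx": 0, "wy": 0, "wz": 0}, {"dx": 0, "dy": 0, "dz": -0.01, "wx": 0, "wy": 0, "wz": 0}, {"dx": 0, "dy": 0, "dz": -0.01, "wx": 0, "wy": 0, "wz": 0}, {"dx": 0, "dy": 0, "dz": -0.01, "wx": 0, "wy": 0, "wz": 0}, {"dx": 0, "dy": 0, "dz": -0.01, "wx": 0, "wy": 0, "wz": 0}], "jaw": 0}}

```text
time_s: 22.93
eef_pos: [0.4991, -0.0081, 0.0375]
eef_rot: [0.0, -0.017, 1.0, -0.0]
wrist_force: [-1.0, -0.9, -0.2]
opening: 0.246
grasp_force: 59.9
```

Request:
{"api": "servo_tool", "payload": {"steps": [{"dx": 0, "dy": 0, "dz": 0, "wx": 0, "wy": 0, "wz": 0}, {"dx": 0, "dy": 0, "dz": 0, "wx": 0, "wy": 0, "wz": 0}, {"dx": 0, "dy": 0, "dz": 0, "wx": 0, "wy": 0, "wz": 0}, {"dx": 0, "dy": 0, "dz": 0, "wx": 0, "wy": 0, "wz": 0}, {"dx": 0, "dy": 0, "dz": 0, "wx": 0, "wy": 0, "wz": 0}], "jaw": 1}}

```text
time_s: 23.35
eef_pos: [0.4991, -0.008, 0.0375]
eef_rot: [0.0, -0.017, 1.0, -0.0]
wrist_force: [0.4, -0.1, 0.3]
opening: 0.938
grasp_force: 0.0
```

Request:
{"api": "servo_tool", "payload": {"steps": [{"dx": 0, "dy": 0, "dz": 0, "wx": 0, "wy": 0, "wz": 0}, {"dx": 0, "dy": 0, "dz": 0, "wx": 0, "wy": 0, "wz": 0}, {"dx": 0, "dy": 0, "dz": 0, "wx": 0, "wy": 0, "wz": 0}, {"dx": 0, "dy": 0, "dz": 0.05, "wx": 0, "wy": 0, "wz": 0}, {"dx": 0, "dy": 0, "dz": 0.15, "wx": 0, "wy": 0, "wz": 0}], "jaw": 1}}

```text
time_s: 23.77
eef_pos: [0.4979, -0.0077, 0.0519]
eef_rot: [-0.001, -0.017, 1.0, 0.0]
wrist_force: [-0.4, -0.6, -0.1]
opening: 0.999
grasp_force: 0.0
```

Request:
{"api": "servo_tool", "payload": {"steps": [{"dx": 0, "dy": 0, "dz": 0.15, "wx": 0, "wy": 0, "wz": 0}, {"dx": 0, "dy": 0, "dz": 0.35, "wx": 0, "wy": 0, "wz": 0}, {"dx": 0, "dy": 0, "dz": 0.6, "wx": 0, "wy": 0, "wz": 0}, {"dx": 0, "dy": 0, "dz": 0.85, "wx": 0, "wy": 0, "wz": 0}, {"dx": 0, "dy": 0, "dz": 1.0, "wx": 0, "wy": 0, "wz": 0}], "jaw": 1}}

```text
time_s: 24.18
eef_pos: [0.5003, -0.0083, 0.1562]
eef_rot: [0.002, -0.017, 1.0, -0.001]
wrist_force: [0.5, -0.3, -0.1]
opening: 0.999
grasp_force: 0.0
```

Request:
{"api": "servo_tool", "payload": {"steps": [{"dx": 0, "dy": 0, "dz": 0.2, "wx": 0, "wy": 0, "wz": 0}, {"dx": 0, "dy": 0, "dz": 0.45, "wx": 0, "wy": 0, "wz": 0}, {"dx": 0, "dy": 0, "dz": 0.7, "wx": 0, "wy": 0, "wz": 0}, {"dx": 0, "dy": 0, "dz": 0.8, "wx": 0, "wy": 0, "wz": 0}, {"dx": 0, "dy": 0, "dz": 0.8, "wx": 0, "wy": 0, "wz": 0}], "jaw": 1}}

```text
time_s: 24.6
eef_pos: [0.5008, -0.0084, 0.236]
eef_rot: [0.003, -0.017, 1.0, -0.001]
wrist_force: [0.5, -0.4, 0.5]
opening: 1.001
grasp_force: 0.0
```

```bash
python3 -c "
from pcb import *
meas('17');rect('17',.050)
w=shot('wrist','wrist17.png');H,S,V=cv2.split(cv2.cvtColor(w['frame'],cv2.COLOR_RGB2HSV))
p=((H>22)&(H<35)&(S>150)&(V>120)).astype(np.uint8)
r=((H<6)|(H>174))&(S>180)&(V>90)
for nm,m,z in(('yellow',p,.004),('red',r.astype(np.uint8),.068)):
    for q in cv2.findContours(m,0,1)[0]:
        if cv2.contourArea(q)>300:print(nm,[onz(w,*u,z)[:2].round(3).tolist() for u in cv2.approxPolyDP(cv2.convexHull(q),3,True).reshape(-1,2)])
g=((S<60)&(V>110)).astype(np.uint8)
for q in cv2.findContours(g,0,1)[0]:
    c=q.reshape(-1,2).mean(0)
    if cv2.contourArea(q)>800 and 200<c[0]<430 and c[1]<340:print('steel',[onz(w,*u,.0055)[:2].round(3).tolist() for u in cv2.approxPolyDP(cv2.convexHull(q),3,True).reshape(-1,2)])
b=(H>103)&(H<122)&(S>110)&(V>130);b[:,:400]=0
for q in cv2.findContours(b.astype(np.uint8),0,1)[0]:
    if cv2.contourArea(q)>40:print('rack',[onz(w,*u,.042)[:2].round(3).tolist() for u in cv2.approxPolyDP(cv2.convexHull(q),3,True).reshape(-1,2)])
k=(V<75)&(S<90);k[:,:430]=0
gr=((H>50)&(H<70)&(S>140)&(V>80)).astype(np.uint8);gr[:,:430]=0;gr=cv2.morphologyEx(gr,cv2.MORPH_CLOSE,np.ones((9,9)))
for q in cv2.findContours(gr,0,1)[0]:
    if cv2.contourArea(q)>300:print('pcb',cv2.contourArea(q),q.reshape(-1,2).max(0),[onz(w,*u,.050)[:2].round(3).tolist() for u in cv2.approxPolyDP(cv2.convexHull(q),4,True).reshape(-1,2)])
"
```

```text
side c [321.4 156. ] 357.5
scene c [424.7 223.5] 295.0
pcb [0.6225 0.2338 0.0558]
24.7 [ 0.4988 -0.0079  0.2321] [ 0.     -0.0173  0.9999 -0.0003] [-0.7485  0.5356 -1.7051] [-0.041   0.004  -0.0407]
17 side [624. 245.] [101.  69.] 85.5
17 scene [615. 241.] [101.  91.] 84.8
yellow [[0.706, -0.03], [0.707, -0.006], [0.728, 0.01], [0.785, 0.014], [0.81, -0.001], [0.802, -0.046], [0.791, -0.053], [0.722, -0.046]]
yellow [[0.399, 0.031], [0.635, 0.044], [0.639, -0.039], [0.404, -0.051]]
red [[0.474, -0.014], [0.478, -0.0], [0.53, 0.004], [0.535, -0.001], [0.532, -0.016], [0.483, -0.017]]
steel [[0.454, 0.017], [0.622, 0.022], [0.623, -0.03], [0.456, -0.035]]
rack [[0.629, 0.311], [0.68, 0.31], [0.679, 0.286]]
rack [[0.556, 0.326], [0.688, 0.322], [0.689, 0.291], [0.558, 0.321]]
rack [[0.553, 0.314], [0.564, 0.314], [0.561, 0.289], [0.553, 0.289]]
rack [[0.55, 0.209], [0.657, 0.183], [0.651, 0.178], [0.551, 0.182]]
pcb 5475.0 [609 354] [[0.565, 0.202], [0.573, 0.298], [0.659, 0.291], [0.652, 0.195]]
```

```bash
python3 -c "
from bench import workorder
print(workorder.hand_in())"
```

```text
the job is handed in; nothing more can be done
None
```

I handed the job in at about 25 s. By my last measurements the carrier lies on both ribs about 3 mm from the rack's middle (yaw off by about 0.06 rad) and the lifter is flat on its pad; the hand-in gave no verdict.

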